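# Weigh the tray of carving blanks on the hanging dial scale

### The job

Weigh the tray of carving blanks: lift it by its bail from the carving block, slip the bail past the sprung latch into the scale's hook so that the latch shuts behind it, without forcing anything. Then let the weight down onto the spring slowly and let go only once the scale carries all of it, so that the pointer comes to rest without a jump and the tray hangs free and still with both blanks in it; leave everything else on the bench where it is.

Things in the scene. Friction and masses are not known exactly. Their poses are not given: they have to be found in the camera images.
- tray: Open steel weighing tray 164 x 110 x 30 mm (x, y, z), walls and floor 3 mm, with a stiff bail, level on the carving block; with the stones 0.35 to 0.95 kg, different every time. Origin: centre of the underside, z up, x roughly away from the robot. The bail stands in its x-z plane (y = 0): uprights at x = +-84 mm to z = 90 mm, then two straight shoulders rising to a peak over the middle.
- crown (a point): Underside of the bail's peak, where the hook bears: (0, 0, 138.5) mm in the tray's frame; axes as the tray's. The bar is 6 mm thick along y and 11 mm high, about 13 mm upright at the peak. The load's centre of mass lies about below this point, so a tray held elsewhere may nod a little.
- shoulder (a point): Middle of the bail's shoulder bar nearer the robot, a place to pinch across its 6 mm (along the tray's y): (-55, 0, 108.1) mm in the tray's frame. The bar (11 mm high) rises here at 34 degrees towards the tray's +x. A gripper that leans back towards the robot by some 15 to 35 degrees (fingers down and along the tray's +x) stays clear of the scale.
- stone_big: Loose carving blank 60 x 56 x 46 mm (x, y, z) lying in the tray, of light or heavy stuff (0.1 to 0.6 kg); origin: centre of its underside.
- stone_small: Loose carving blank 30 x 50 x 24 mm lying in the tray (0.06 to 0.15 kg); origin: centre of its underside.
- block: Wooden carving block 360 x 300 x 45 mm, fixed; origin: centre of its underside, on the bench.
- scale: Bench stand with the dial scale, fixed. Origin: on the bench below the hook, z up, x roughly away from the robot. Base plate 12 mm thick, x -80 to 170, y -80 to 140 mm; post 22 mm thick at (120, 100) mm, 587 mm high; round green housing, 150 mm across, 40 mm thick along x, a dial on each face, centred 435 mm up, bolted under the stand's arm. Unloaded, the hook's saddle is 270 mm up.
- saddle (a point): Bottom of the hook's bend, top of the wire; goes down with the hook; axes as the scale's. The hook (10 mm wire) lies in the scale's y-z plane, open to -y. In mm here: flat of the bend y -9 to 9; tip at y = -22.5, inner face -17.5, top z = 28; back of the inside y = 13 to 16; shank up from z = 66 at y = 0. The bail goes in along +y above the tip, then down inside it; tray x along scale x.
- hook (a joint): How far the hook is pulled down, m: 0 unloaded, stop at 0.1. It slides only up and down, against a spring of 120 N/m (8.2 mm per 100 g) with a little damping; the pointer turns with it, one turn for 1 kg.
- latch (a joint): Opening of the hook's latch, rad: 0 shut against the inside of the tip, to 1.15 swung inwards (+y). A 5 mm wire finger hung from a pivot 56 mm above the saddle, 38 mm long; shut, its end is 22 mm above the saddle at y = -17 mm. A light spring (0.3 to 0.7 N at its end) shuts it. The bail pushes it aside on the way in; it passes over a bail that lies in the saddle and falls shut by itself.
- whetstone: Bystander: grey whetstone on a dark wooden base, 190 x 60 x 34 mm, loose on the bench; origin: centre of underside.
- graver0: Bystander: steel graver 125 mm long, 8 mm thick, lying loose on the far side of the carving block.
- graver1: Bystander: a second such graver beside it.
- mallet: Bystander: wooden mallet, 230 mm long, head 90 x 48 mm, lying on the bench.
- bowl: Bystander: blue ceramic bowl, 110 mm wide, 45 mm high.
- jar: Bystander: closed jar, 64 mm wide, 85 mm high.
- tape: Bystander: roll of tape lying flat, 90 mm wide, 24 mm high.
There are look-alikes about, which are no part of the job. Of the things shaped like the tray, the steel one is meant.

How it is judged:
On the way, in this order (a step that is already met when the one before it is completed fails the run):
1. the tray is lifted clear of the carving block (height (world z) of tray above 0.075 m and contact force between tray and block below 0.05 N), for 0.2 s.
2. the bail is in the bend of the hook, past its tip, with the latch shut behind it (z of crown in the frame of saddle between -0.008 and 0.012 m and y of crown in the frame of saddle between -0.016 and 0.014 m and x of crown in the frame of saddle between -0.02 and 0.02 m and value of joint latch below 0.15 rad), for 0.1 s.
3. the scale carries the whole load, with the fingers off it and the pointer at rest (value of joint hook above 0.026 m and velocity of joint hook between -0.01 and 0.01 m/s and contact force between the fingers and tray below 0.05 N), for 0.3 s.
At the end, for the whole second after the job is handed in: Hook pulled down over 26 mm, slower than 8 mm/s; bail in its bend (within 8 mm of the saddle in height, inside the tip), latch shut (under 0.15 rad); tray hanging free, over 30 mm up, within 0.3 rad of level, under 30 mm/s, both blanks in it, fingers off (z of crown in the frame of saddle between -0.008 and 0.008 m and y of crown in the frame of saddle between -0.016 and 0.014 m and value of joint latch below 0.15 rad and value of joint hook above 0.026 m and velocity of joint hook between -0.008 and 0.008 m/s and height (world z) of tray above 0.03 m and angle between tray's own z axis and vertical below 0.3 rad and linear speed of tray below 0.03 m/s and contact force between tray and block below 0.05 N and horizontal distance between stone_big and tray below 0.07 m and distance between stone_big and tray below 0.08 m and horizontal distance between stone_small and tray below 0.08 m and distance between stone_small and tray below 0.09 m); the robot touches nothing.
It fails at once if the load is dropped or jerked on the spring: the hook, over 20 mm down, moves faster than 120 mm/s, or it is run down to its stop ((value of joint hook above 0.02 m and (velocity of joint hook above 0.12 m/s or velocity of joint hook below -0.12 m/s)) or value of joint hook above 0.096 m).
It fails at once if the tray is let go before the scale carries it, or while pushed down: the hook moves faster than 40 mm/s with the fingers off the tray (value of joint hook above 0.02 m and contact force between the fingers and tray below 0.5 N and (velocity of joint hook above 0.04 m/s or velocity of joint hook below -0.04 m/s)).
It fails at once if something is forced: the tray presses the scale, its hook or latch with more than 16 N, or the robot touches the scale with more than 10 N (contact force between tray and scale above 16 N or contact force between any of the arm, the fingers and scale above 10 N).
It fails at once if the tray is tipped by more than 0.6 rad (angle between tray's own z axis and vertical above 0.6 rad).
It fails at once if a bystander is moved by more than 30 mm (distance of any of whetstone, graver0, graver1, mallet, bowl, jar, tape from where it was at the start of the episode above 0.03 m).
It also fails if it takes over 72 s, if anything falls off the work surface, if the arm or the gripper's body presses on something with over 40 N, if the wrist force passes 120 N, or if a joint passes its speed limit or range.

### The arm

A 7-joint arm with a two-finger parallel gripper is mounted at the origin on the work surface. World frame = base frame: x ahead of the robot, y to its left, z up, the work surface at z = 0. Lengths are in m, angles in rad, forces in N, time in s.
With the tool pointing down it reaches from about 0.4 to 0.85 m from the base axis. Payload 6.9 kg.
Tool frame: the origin (TCP) lies midway between the tips of the shut fingers; the grasp point (between the pads) lies 19 mm behind it; z points along the fingers, y is the line along which they close (so a half turn about z gives the same grasp; the last joint's range is limited). The gripper opens to 85 mm and grips with 20 to 120 N. Pads are 22 mm wide; open, the fingers measure 114 mm over their backs; the gripper's body (76 mm by 85 mm) begins 54 mm behind the grasp point. The pads swing forward as they close: fully open they stand 13 mm farther back than shut.
Start: joints at [-1.155, 0.507, -0.238, 1.5, 0.126, 1.149, -0.155], TCP at [0.191, 0.595, 0.231] pointing down, gripper open.
Joint ranges: [-3.08, 3.08], [-0.24, 2.05], [-1.43, 1.35], [0, 2.5], [-1.52, 4.66], [0.17, 1.96], [-2.89, 2.89]. Speed limits (rad/s): [2.39, 2.39, 3.14, 3.14, 3.14, 3.14, 3.14].

### API

Orientations are given as a 3x3 rotation matrix whose columns are the frame's x, y, z axes.
In Python, from station import robot, snapshot gives the robot as it stands.
- The arm moves only by the tool play_rows, never from a script. Its argument "moves" is a list of rows, each an object of numbers: "fingers": the closure, from -1 (fully open) to 1 (shut), so that 0 is half open; "x", "y", "z": the shift along the tool's x, y, z as a fraction of full scale; "rx", "ry", "rz": the turn, a rotation vector about the tool's x, y, z as a fraction of full scale. In form: [{"fingers": .., "x": .., "y": .., "z": .., "rx": .., "ry": .., "rz": ..}, ...]. A call has exactly 8 rows; each row is the pose to reach, as a shift and turn from the pose commanded when the call began, along the tool's axes at that moment; what a row does not reach only later rows make up. Full scale, the value 1, is 80 cm for a shift and pi/4 rad for a turn. A row lasts 1/8 s, in which the tool goes at most 62.5 mm and 10.7 degrees, less where a joint would pass 70% of its speed; a pose out of reach is approached as far as the arm can. A call with a number of a shift or a turn outside -1 to 1 is refused whole. A call with a gripper value outside its range is refused whole. The fingers move at their own pace and stop on an object; "force" is the grip in N (left out, the last holds). Time passes only in rows, so rows that repeat a pose let the fingers close, or fill a call up. It gives the time, the measured TCP pose, the force, the opening and the grip force at its end, in the units of the state.
- robot.sense(): the state, without advancing time (a new reading comes with each control period).
- snapshot(name): name is "scene" or "side" or "wrist"; returns a dict with "img" (480x640x3 uint8, red, green, blue), "vertical_fov" (degrees; the focal length in pixels is half the picture's height over the tangent of half this angle, whatever the lens; pixels are square), "cx", "cy" (the principal point, pixels), "rvec" (rotation vector, rad) and "tvec" (3), from world to camera coordinates, as OpenCV has them. Camera axes: x right, y down, z forward; pixel columns grow to the right and rows downward; lengths in m; the calibration is good to about 2 mm. The wrist camera is an equidistant fisheye: a pixel r from the principal point sees the ray r / f radians off the axis. A picture is of the moment at which its call begins. There is no depth.
- robot.close_job(): hands the job in; it is judged then, once.
The state is a dict: "t": time; "joint_positions": joint angles; "joint_velocities": joint speeds; "effort": joint torques, N m; "tcp_pos": TCP position; "ee_rot": TCP orientation; "force": force on the tool from outside, world axes, zero at the start; "torque": the same for the moment, N m; "opening": finger opening in m; "grip_force": force on a finger pad.
Only numpy, scipy, OpenCV 4.12 (cv2) and the standard library are available. Lean on these libraries where they do the work, as an engineer would, in place of code of your own. Each camera call takes 0.05 s, during which the arm holds its last target. There are 200 camera calls.

## Working session

There is one attempt and no reset: what is moved stays moved. The work goes in short steps, Python scripts to look and compute and a tool call to move; the robot and the scene stay as the last step left them, time stands still between calls to the robot, and variables do not carry over. Pictures are saved under pics/ and viewed, at most 10 in all, crops included, and the job is handed in when it is done.

Besides the shell and the picture viewer there is one more tool, called after "Request:" by a JSON object that holds its "method" and its "body". play_rows: Moves the arm, as the interface text tells. Its arguments: {"type":"object","properties":{"moves":{"type":"array"},"force":{"type":"number"}},"required":["moves"]}

```bash
ls; mkdir -p pics; cat > h.py <<'E'
import numpy as np, cv2
from station import robot, snapshot
def cam(n):
    s=snapshot(n); s['R']=cv2.Rodrigues(np.array(s['rvec'],float))[0]; s['t']=np.array(s['tvec'],float).ravel()
    s['f']=240/np.tan(np.radians(s['vertical_fov'])/2); s['n']=n; s['c']=-s['R'].T@s['t']; return s
def ray(s,u,v):
    a=np.array([(u-s['cx'])/s['f'],(v-s['cy'])/s['f']]); 
    if s['n']=='wrist':
        r=np.linalg.norm(a); d=np.array([*(a/max(r,1e-9)*np.sin(r)),np.cos(r)])
    else: d=np.array([*a,1.])
    d=s['R'].T@d; return d/np.linalg.norm(d)
def onz(s,u,v,z):
    d=ray(s,u,v); return s['c']+d*(z-s['c'][2])/d[2]
def tri(s1,p1,s2,p2):
    d1,d2=ray(s1,*p1),ray(s2,*p2); A=np.c_[d1,-d2]; k=np.linalg.lstsq(A,s2['c']-s1['c'],rcond=None)[0]
    a=s1['c']+k[0]*d1;b=s2['c']+k[1]*d2; return (a+b)/2,np.linalg.norm(a-b)
def pix(s,P):
    q=s['R']@np.asarray(P,float)+s['t']
    if s['n']=='wrist':
        th=np.arctan2(np.hypot(q[0],q[1]),q[2]); e=q[:2]/np.hypot(q[0],q[1])*th
    else: e=q[:2]/q[2]
    return e*s['f']+[s['cx'],s['cy']]
def save(s,name,box=None,k=1):
    i=s['img'][:,:,::-1]
    if box: i=i[box[1]:box[3],box[0]:box[2]]
    cv2.imwrite('pics/'+name,cv2.resize(i,None,fx=k,fy=k,interpolation=cv2.INTER_CUBIC))
E
python3 - <<'E'
from h import *
np.set_printoptions(precision=4,suppress=True)
for n in('scene','side'):
    s=cam(n); save(s,n+'1.png',k=1.25); print(n,s['c'],s['f'],s['cx'],s['cy'],s['R'][2])
q=robot.sense();print(q['t'],q['tcp_pos'],q['ee_rot'],q['force'])
E
```

```text
pics
scene [ 1.3972 -0.74    1.1191] 535.0813932940591 303.304405395355 238.99530581220998 [-0.6065  0.51   -0.6099]
side [-0.23   -0.6682  0.9599] 529.6570311270295 322.87643555598277 228.78104404536234 [ 0.5812  0.5358 -0.6125]
0.1 [0.1905 0.5948 0.2305] [[-0.9524  0.3048 -0.0005]
 [ 0.3048  0.9524 -0.0015]
 [-0.     -0.0016 -1.    ]] [ 0.2429  0.1431 -0.387 ]
```

View pics/scene1.png

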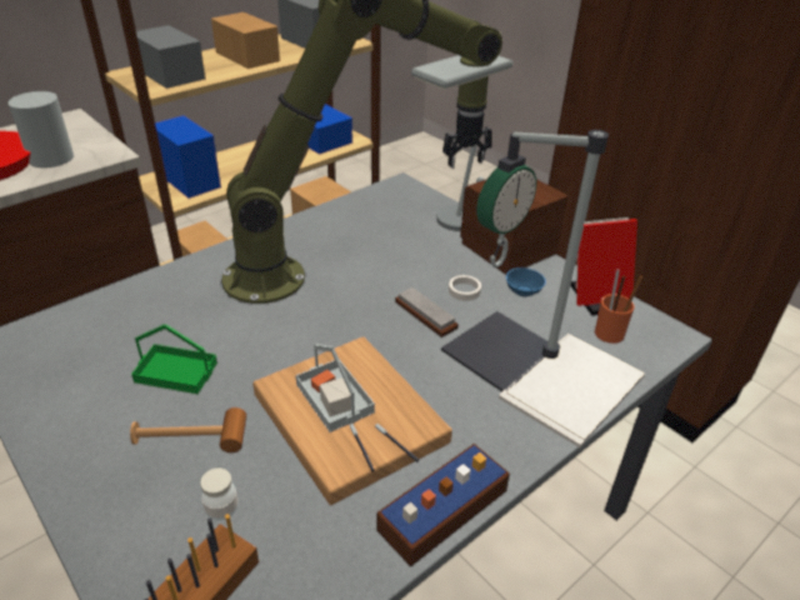

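View pics/side1.png

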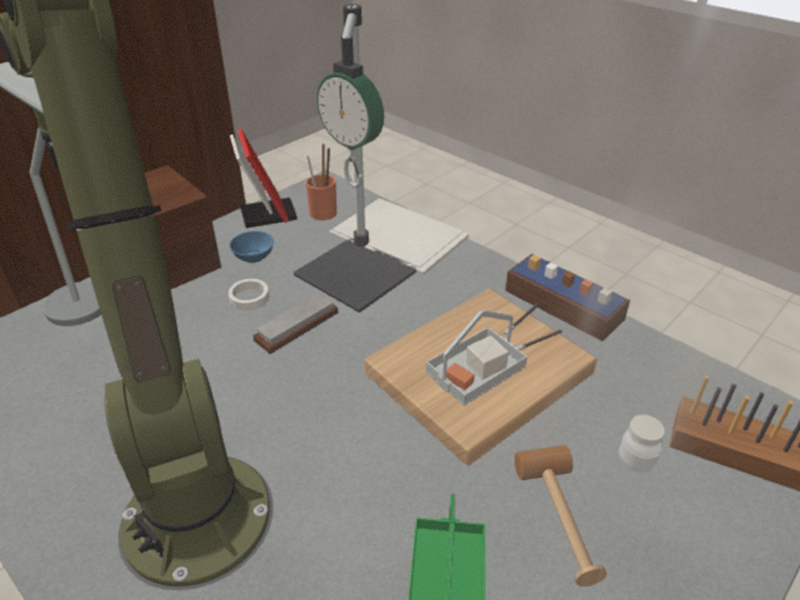

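The steel tray is on the carving block, at scene (335,385) and side (475,360) in the viewed pictures. The green tray, at scene (175,365), is the look-alike. The hook is at scene (500,245) and side (352,165). I'll enlarge both to confirm.

```bash
python3 - <<'E'
from h import *
def crop(s,cx,cy,w,k):
    h=w*3//4; i=s['img'][cy-h//2:cy+h-h//2,cx-w//2:cx+w-w//2,::-1]; return cv2.resize(i,(400,300),interpolation=cv2.INTER_CUBIC)
a,b=cam('scene'),cam('side')
t=np.vstack([np.hstack([crop(a,268,304,100,4),crop(b,380,284,100,4)]),np.hstack([crop(a,402,185,80,5),crop(b,284,125,80,5)])])
cv2.imwrite('pics/crops.png',t)
np.savez('sc',a=a['img'],b=b['img'])
E
```

```text
(no output)
```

View pics/crops.png

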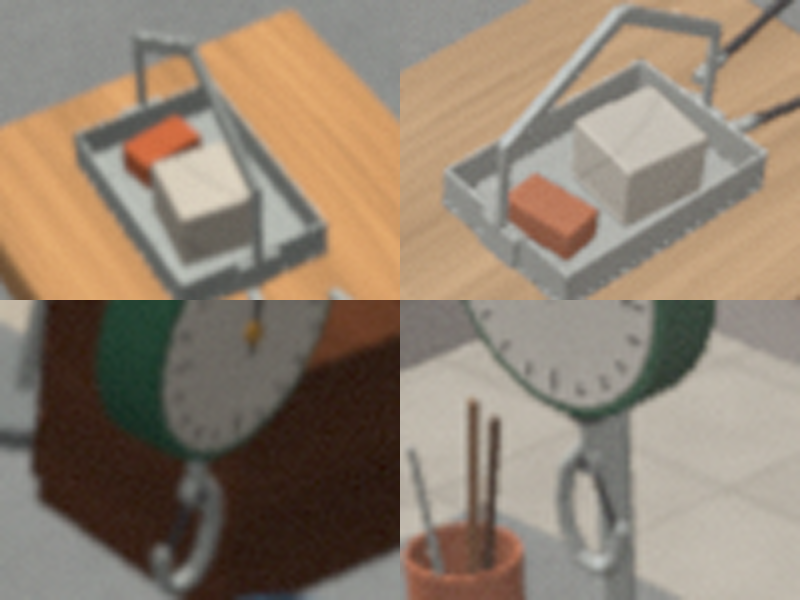

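```bash
python3 - <<'E'
from h import *
np.set_printoptions(precision=4,suppress=True)
a,b=cam('scene'),cam('side')
A=lambda u,v:(218+u/4,267+v/4)
B=lambda u,v:(330+u/4,247+v/4)
C=lambda u,v:(362+u/5,155+v/5)
D=lambda u,v:(244+u/5,95+v/5)
for p in[(78,138),(215,88),(327,225),(180,292)]: print('rimA',onz(a,*A(*p),.075))
for p in[(43,172),(240,65),(366,152),(168,267)]: print('rimB',onz(b,*B(*p),.075))
print('peak',tri(a,A(193,47),b,B(225,8)),onz(a,*A(193,47),.1965),onz(b,*B(225,8),.1965))
print('saddle under',tri(a,C(178,293),b,D(198,272)),onz(a,*C(178,293),.26),onz(b,*D(198,272),.26))
print('neck',tri(a,C(197,160),b,D(185,112)))
for p in[(498,313),(442,350),(503,388)]: print('plA',onz(a,p[0]/1.25,p[1]/1.25,.012))
for p in[(295,272),(362,306),(415,270)]: print('plB',onz(b,p[0]/1.25,p[1]/1.25,.012))
# masks
for n,s in(('A',a),('B',b)):
    hsv=cv2.cvtColor(s['img'],cv2.COLOR_RGB2HSV)
    g=((hsv[...,0]>60)&(hsv[...,0]<95)&(hsv[...,1]>90)).astype(np.uint8)
    k,_,st,ce=cv2.connectedComponentsWithStats(g)
    for i in range(1,k):
        if st[i,4]>150: print(n,'green',st[i],ce[i])
    d=((s['img'].max(2)<75)).astype(np.uint8)
    k,l,st,ce=cv2.connectedComponentsWithStats(d)
    for i in range(1,k):
        if 800<st[i,4]<12000:
            c=max(cv2.findContours((l==i).astype(np.uint8),0,2)[0],key=cv2.contourArea)
            print(n,'dark',st[i],cv2.approxPolyDP(c,5,True)[:,0].tolist() if len(c)<600 else '')
E
```

```text
rimA [ 0.4623 -0.1902  0.075 ]
rimA [ 0.4819 -0.0861  0.075 ]
rimA [ 0.6351 -0.1087  0.075 ]
rimA [ 0.6206 -0.2189  0.075 ]
rimB [ 0.4652 -0.0866  0.075 ]
rimB [ 0.6223 -0.1134  0.075 ]
rimB [ 0.6114 -0.2164  0.075 ]
rimB [ 0.4566 -0.1885  0.075 ]
peak (array([ 0.5445, -0.1484,  0.191 ]), np.float64(0.003362858595574516)) [ 0.5486 -0.1499  0.1965] [ 0.5381 -0.1541  0.1965]
saddle under (array([0.6187, 0.2606, 0.2577]), np.float64(0.001242816287502828)) [0.6203 0.2588 0.26  ] [0.6153 0.2565 0.26  ]
neck (array([0.6183, 0.2629, 0.3476]), np.float64(0.0044633256713337045))
plA [0.5425 0.3902 0.012 ]
plA [0.5541 0.1735 0.012 ]
plA [0.7384 0.1916 0.012 ]
plB [0.5302 0.3875 0.012 ]
plB [0.5513 0.1789 0.012 ]
plB [0.7345 0.1841 0.012 ]
A green [382 133  40  52 583] [393.3842 155.976 ]
A green [ 106  260   67   55 2036] [139.0501 292.2279]
A dark [ 64   0  37 114 992] [[64, 0], [90, 105], [100, 113], [74, 2]]
A dark [  93    0   70  207 3168] [[93, 0], [141, 206], [115, 60], [133, 69], [162, 62], [160, 35], [121, 38], [108, 28], [104, 1]]
A dark [ 355   61   39   72 1512] [[389, 61], [367, 68], [365, 106], [356, 108], [360, 132], [370, 117], [382, 116], [384, 129], [393, 116], [393, 104], [385, 103]]
A dark [    0   134   127   127 10590] [[109, 134], [0, 167], [0, 260], [126, 211]]
A dark [ 302  381  105   72 1325] [[406, 381], [330, 439], [303, 412], [302, 424], [329, 452], [401, 395]]
B green [ 327  396   61   84 3726] [358.161  447.8078]
B dark [   0   70   53  183 5826] [[0, 70], [1, 252], [52, 226], [22, 138], [28, 104], [37, 100], [34, 91]]
B dark [  93  299  117  159 7286] [[163, 299], [169, 344], [157, 340], [152, 327], [151, 345], [130, 344], [111, 358], [99, 307], [107, 355], [93, 362], [117, 407], [102, 423], [117, 431], [112, 441], [129, 445], [131, 428], [137, 429], [132, 457], [139, 443], [183, 439], [197, 401], [209, 397], [186, 380]]
```

```bash
cat >> h.py <<'E'
from scipy.spatial.transform import Rotation as Ro
np.set_printoptions(precision=4,suppress=True)
def pose(yaw,lean):
    y,l=np.radians(yaw),np.radians(lean); X=np.array([np.cos(y),np.sin(y),0]); Y=np.array([-np.sin(y),np.cos(y),0])
    z=np.sin(l)*X-np.cos(l)*np.array([0,0,1]); return np.c_[np.cross(Y,z),Y,z]
def rows(tcp,R,p0=None,R0=None):
    q=robot.sense(); p0=np.array(q['tcp_pos']) if p0 is None else p0; R0=np.array(q['ee_rot']) if R0 is None else R0
    print('xyz',R0.T@(tcp-p0)/.8,'rot',Ro.from_matrix(R0.T@R).as_rotvec()/(np.pi/4))
E
python3 - <<'E'
from h import *
c=np.array([.545,-.151,.045]);yw=-9.6
R=pose(yw,30); T=Ro.from_euler('z',yw,degrees=True).as_matrix()
g=c+T@[-.055,0,.1081]; tcp=g+.019*R[:,2]; print(g,tcp)
w=np.array([.45,.12,.35]); rows(w,R); pre=tcp-.12*R[:,2]; print(pre); rows(pre,R,w,R); rows(pre,R)
E
```

```text
[ 0.4908 -0.1418  0.1531] [ 0.5001 -0.1434  0.1366]
xyz [-0.4899 -0.4668 -0.1485] rot [-0.0483 -0.6656 -0.1768]
[ 0.441  -0.1334  0.2406]
xyz [ 0.0323 -0.3142  0.1393] rot [0. 0. 0.]
xyz [-0.5758 -0.7718 -0.0115] rot [-0.0483 -0.6656 -0.1768]
```

Request:
{"method": "play_rows", "body": {"moves": [{"fingers": -1, "x": -0.02, "y": -0.02, "z": -0.05, "rx": 0, "ry": 0, "rz": 0}, {"fingers": -1, "x": -0.07, "y": -0.06, "z": -0.1, "rx": 0, "ry": -0.08, "rz": -0.02}, {"fingers": -1, "x": -0.13, "y": -0.11, "z": -0.14, "rx": -0.01, "ry": -0.16, "rz": -0.04}, {"fingers": -1, "x": -0.19, "y": -0.16, "z": -0.148, "rx": -0.02, "ry": -0.26, "rz": -0.07}, {"fingers": -1, "x": -0.25, "y": -0.22, "z": -0.148, "rx": -0.02, "ry": -0.36, "rz": -0.1}, {"fingers": -1, "x": -0.31, "y": -0.28, "z": -0.148, "rx": -0.03, "ry": -0.46, "rz": -0.12}, {"fingers": -1, "x": -0.36, "y": -0.33, "z": -0.148, "rx": -0.04, "ry": -0.56, "rz": -0.15}, {"fingers": -1, "x": -0.4, "y": -0.37, "z": -0.148, "rx": -0.048, "ry": -0.666, "rz": -0.177}]}}

```text
t: 1.3
tcp_pos: [0.4057, 0.2137, 0.3501]
ee_rot: [[-0.852, 0.166, 0.496], [0.144, 0.986, -0.083], [-0.503, 0.001, -0.864]]
force: [1.3, -0.3, 1.4]
opening: 0.0856
grip_force: 0.0
```

```bash
python3 - <<'E'
from h import *
R=pose(-9.6,30)
rows(np.array([.441,-.1334,.2406]),R); q=robot.sense(); print(q['tcp_pos'],q['ee_rot'])
E
```

```text
xyz [-0.0312 -0.4206  0.1761] rot [0.0012 0.0042 0.0002]
[0.4057 0.2137 0.3501] [[-0.8523  0.1662  0.4959]
 [ 0.144   0.9861 -0.0829]
 [-0.5028  0.0007 -0.8644]]
```

Request:
{"method": "play_rows", "body": {"moves": [{"fingers": -1, "x": 0, "y": -0.05, "z": 0}, {"fingers": -1, "x": -0.01, "y": -0.12, "z": 0.02}, {"fingers": -1, "x": -0.02, "y": -0.19, "z": 0.06}, {"fingers": -1, "x": -0.031, "y": -0.26, "z": 0.1}, {"fingers": -1, "x": -0.031, "y": -0.33, "z": 0.14}, {"fingers": -1, "x": -0.031, "y": -0.39, "z": 0.165}, {"fingers": -1, "x": -0.031, "y": -0.42, "z": 0.176}, {"fingers": -1, "x": -0.031, "y": -0.42, "z": 0.176}]}}

```text
schema error: expected keys fingers, x, y, z, rx, ry, rz
```

```bash
python3 - <<'E'
from h import *
s=cam('wrist'); save(s,'w1.png',k=1.25); q=robot.sense(); print(q['tcp_pos'],s['c'],s['f'],s['cx'],s['cy'])
c=np.array([.545,-.151,.045]);T=Ro.from_euler('z',-9.6,degrees=True).as_matrix()
for P in([-.055,0,.1081],[0,0,.1515],[-.084,0,.09],[.084,0,.09],[-.082,.055,.03],[-.082,-.055,.03]): print(P,pix(s,c+T@P)*1.25)
E
```

```text
[0.4065 0.2054 0.3489] [0.276  0.2366 0.4381] 371.64829954431775 318.46681960219126 236.51212865253552
[-0.055, 0, 0.1081] [ 69.6535 280.1608]
[0, 0, 0.1515] [ 76.2759 346.5679]
[-0.084, 0, 0.09] [ 65.6765 247.373 ]
[0.084, 0, 0.09] [126.5896 349.5491]
[-0.082, 0.055, 0.03] [130.5933 209.5686]
[-0.082, -0.055, 0.03] [ 56.9792 216.6077]
```

View pics/w1.png

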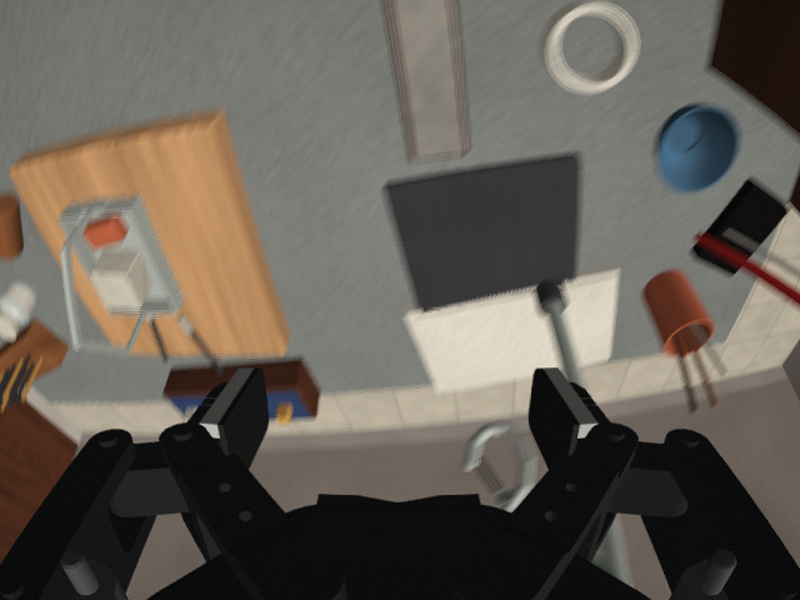

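The wrist picture was blurred while the arm settled. It shows the tray at (120,265), the scale's plate corners at about (385,187), (579,153) and (418,310), and the hook at (500,455). I'll take a sharp one from here to fix the scale.

```bash
python3 - <<'E'
from h import *
s=cam('wrist'); save(s,'w2.png',(290,100,510,430)[:4] and (290,110,520,440),k=1.8)
g=cv2.GaussianBlur(s['img'],(3,3),0).max(2); m=((g<70)).astype(np.uint8)
k,l,st,ce=cv2.connectedComponentsWithStats(m)
i=l[190,385]; print(st[i] if i else g[190,385])
c=max(cv2.findContours((l==i).astype(np.uint8),0,2)[0],key=cv2.contourArea)
for p in cv2.approxPolyDP(c,5,True)[:,0]: print(p,onz(s,*p,.012))
print(robot.sense()['tcp_pos'])
E
```

```text
[  318   118   157   129 15187]
[474 120] [0.528  0.3946 0.012 ]
[319 141] [0.5347 0.1831 0.012 ]
[343 241] [0.7335 0.1894 0.012 ]
[434 224] [0.7182 0.3437 0.012 ]
[444 246] [0.7769 0.3654 0.012 ]
[452 235] [0.7505 0.3778 0.012 ]
[461 241] [0.7691 0.3963 0.012 ]
[456 221] [0.7172 0.3818 0.012 ]
[469 216] [0.709 0.404 0.012]
[0.4053 0.209  0.3492]
```

View pics/w2.png

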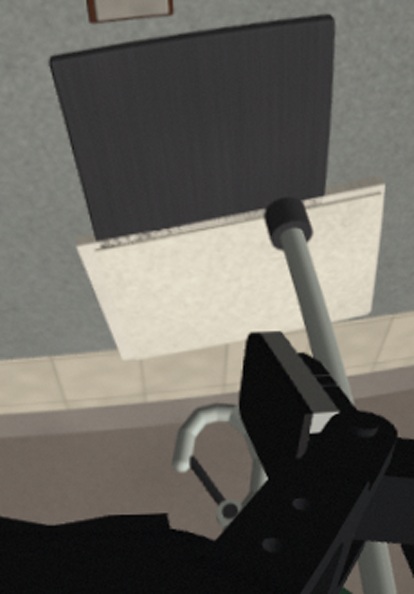

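Request:
{"method": "play_rows", "body": {"moves": [{"fingers": -1, "x": 0, "y": -0.05, "z": 0, "rx": 0, "ry": 0, "rz": 0}, {"fingers": -1, "x": -0.01, "y": -0.12, "z": 0.02, "rx": 0, "ry": 0, "rz": 0}, {"fingers": -1, "x": -0.02, "y": -0.19, "z": 0.06, "rx": 0, "ry": 0, "rz": 0}, {"fingers": -1, "x": -0.031, "y": -0.26, "z": 0.1, "rx": 0, "ry": 0, "rz": 0}, {"fingers": -1, "x": -0.031, "y": -0.33, "z": 0.14, "rx": 0, "ry": 0, "rz": 0}, {"fingers": -1, "x": -0.031, "y": -0.39, "z": 0.165, "rx": 0, "ry": 0, "rz": 0}, {"fingers": -1, "x": -0.031, "y": -0.42, "z": 0.176, "rx": 0, "ry": 0, "rz": 0}, {"fingers": -1, "x": -0.031, "y": -0.42, "z": 0.176, "rx": 0, "ry": 0, "rz": 0}]}}

```text
t: 2.4
tcp_pos: [0.4387, -0.1151, 0.2411]
ee_rot: [[-0.86, 0.16, 0.485], [0.145, 0.987, -0.069], [-0.49, 0.011, -0.872]]
force: [0.8, 0.8, 0.4]
opening: 0.0855
grip_force: 0.0
```

```bash
python3 - <<'E'
from h import *
s=cam('wrist'); s=cam('wrist'); q=robot.sense(); print(q['tcp_pos'])
c=np.array([.545,-.151,.045]);T=Ro.from_euler('z',-9.6,degrees=True).as_matrix()
im=s['img'].copy()
for P in([-.055,0,.1136],[0,0,.1515],[-.084,0,.09],[.084,0,.09],[-.082,.055,.03],[-.082,-.055,.03],[.082,-.055,.03],[.082,.055,.03]):
    p=pix(s,c+T@P); print(P,p); cv2.circle(im,tuple(int(round(v)) for v in p),2,(255,0,255),-1)
s['img']=im; save(s,'w3.png',(120,100,520,400),k=2)
E
```

```text
[ 0.4385 -0.1161  0.2411]
[-0.055, 0, 0.1136] [292.2434 247.0278]
[0, 0, 0.1515] [293.7051 335.6571]
[-0.084, 0, 0.09] [292.1013 192.053 ]
[0.084, 0, 0.09] [299.1913 323.2461]
[-0.082, 0.055, 0.03] [363.9238 148.3056]
[-0.082, -0.055, 0.03] [228.7289 148.9535]
[0.082, -0.055, 0.03] [251.3276 275.4493]
[0.082, 0.055, 0.03] [350.0355 275.8211]
```

View pics/w3.png

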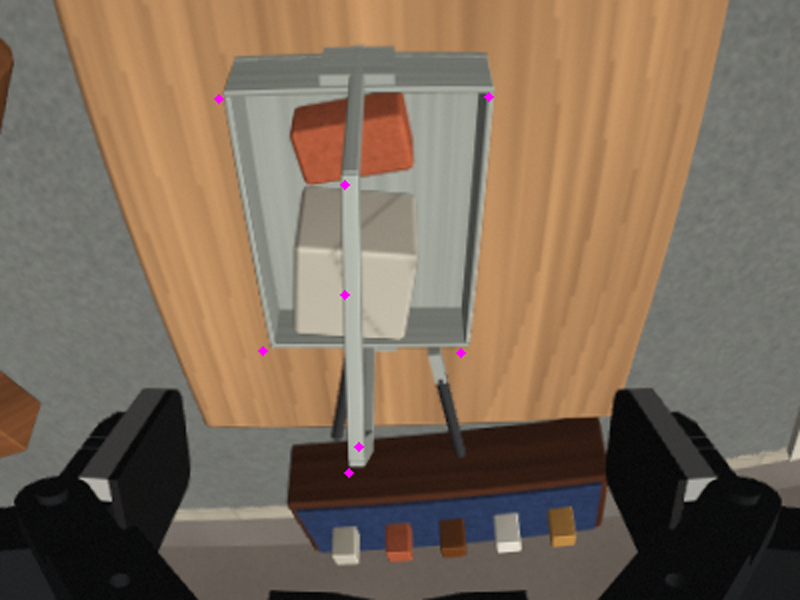

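```bash
python3 - <<'E'
from h import *
c=np.array([.5415,-.1487,.045]);yw=-9.6
R=pose(yw,30); T=Ro.from_euler('z',yw,degrees=True).as_matrix()
tcp=c+T@[-.055,0,.1081]+.019*R[:,2]; print(tcp); rows(tcp,R)
E
```

```text
[ 0.4966 -0.1411  0.1366]
xyz [-0.0032 -0.0204  0.1512] rot [ 0.0143 -0.0153 -0.001 ]
```

Request:
{"method": "play_rows", "body": {"force": 110, "moves": [{"fingers": -1, "x": -0.003, "y": -0.01, "z": 0.01, "rx": 0.01, "ry": -0.015, "rz": 0}, {"fingers": -1, "x": -0.003, "y": -0.02, "z": 0.03, "rx": 0.014, "ry": -0.015, "rz": 0}, {"fingers": -1, "x": -0.003, "y": -0.02, "z": 0.05, "rx": 0.014, "ry": -0.015, "rz": 0}, {"fingers": -1, "x": -0.003, "y": -0.02, "z": 0.07, "rx": 0.014, "ry": -0.015, "rz": 0}, {"fingers": -1, "x": -0.003, "y": -0.02, "z": 0.08, "rx": 0.014, "ry": -0.015, "rz": 0}, {"fingers": -1, "x": -0.003, "y": -0.02, "z": 0.09, "rx": 0.014, "ry": -0.015, "rz": 0}, {"fingers": -1, "x": -0.003, "y": -0.02, "z": 0.09, "rx": 0.014, "ry": -0.015, "rz": 0}, {"fingers": -1, "x": -0.003, "y": -0.02, "z": 0.09, "rx": 0.014, "ry": -0.015, "rz": 0}]}}

```text
t: 3.5
tcp_pos: [0.4732, -0.1353, 0.1819]
ee_rot: [[-0.856, 0.165, 0.49], [0.145, 0.986, -0.08], [-0.497, 0.003, -0.868]]
force: [0.9, 0.4, -0.3]
opening: 0.0854
grip_force: 0.0
```

```bash
python3 - <<'E'
from h import *
c=np.array([.5415,-.1487,.045]);yw=-9.6
R=pose(yw,30); T=Ro.from_euler('z',yw,degrees=True).as_matrix()
tcp=c+T@[-.055,0,.1081]+.019*R[:,2]; q=robot.sense(); print(q['tcp_pos'],q['joint_velocities']); rows(tcp,R)
E
```

```text
[ 0.4732 -0.1353  0.1819] [-0.0106 -0.0025  0.0105  0.003  -0.0117 -0.0035  0.0167]
xyz [ 0.002  -0.0025  0.0641] rot [ 0.0041 -0.0047 -0.0001]
```

Request:
{"method": "play_rows", "body": {"force": 110, "moves": [{"fingers": -1, "x": 0.002, "y": -0.002, "z": 0.02, "rx": 0.004, "ry": -0.005, "rz": 0}, {"fingers": -1, "x": 0.002, "y": -0.003, "z": 0.04, "rx": 0.004, "ry": -0.005, "rz": 0}, {"fingers": -1, "x": 0.002, "y": -0.003, "z": 0.055, "rx": 0.004, "ry": -0.005, "rz": 0}, {"fingers": -1, "x": 0.002, "y": -0.003, "z": 0.064, "rx": 0.004, "ry": -0.005, "rz": 0}, {"fingers": -0.5, "x": 0.002, "y": -0.003, "z": 0.064, "rx": 0.004, "ry": -0.005, "rz": 0}, {"fingers": 0, "x": 0.002, "y": -0.003, "z": 0.064, "rx": 0.004, "ry": -0.005, "rz": 0}, {"fingers": 0.3, "x": 0.002, "y": -0.003, "z": 0.064, "rx": 0.004, "ry": -0.005, "rz": 0}, {"fingers": 0.5, "x": 0.002, "y": -0.003, "z": 0.064, "rx": 0.004, "ry": -0.005, "rz": 0}]}}

```text
t: 4.5
tcp_pos: [0.5022, -0.1428, 0.1591]
ee_rot: [[-0.869, 0.169, 0.465], [0.15, 0.986, -0.077], [-0.471, 0.003, -0.882]]
force: [-0.6, -0.0, -0.5]
opening: 0.0215
grip_force: 0.0
```

```bash
python3 - <<'E'
from h import *
c=np.array([.5415,-.1487,.045]);yw=-9.6
R=pose(yw,30); T=Ro.from_euler('z',yw,degrees=True).as_matrix()
tcp=c+T@[-.055,0,.1081]+.019*R[:,2]; q=robot.sense(); print(q['tcp_pos'],q['opening']); rows(tcp,R)
s=cam('wrist'); save(s,'w4.png',(160,160,480,400),k=2.5)
E
```

```text
[ 0.5022 -0.1428  0.1591] 0.021532362541538543
xyz [0.0196 0.0009 0.0214] rot [ 0.0018 -0.0424 -0.0037]
```

View pics/w4.png

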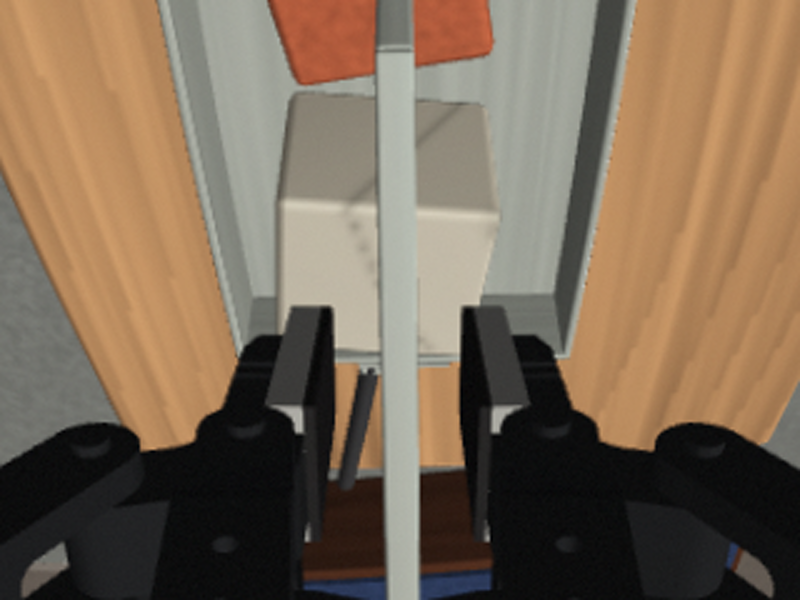

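```bash
python3 - <<'E'
from h import *
q=robot.sense(); print(q['tcp_pos'],np.array(q['joint_positions']),q['joint_velocities'],q['force'],q['opening'],q['ee_rot'])
E
```

```text
[ 0.5022 -0.1428  0.1591] [-0.0192  0.286   0.3613  2.3233 -1.2287  0.1756  2.887 ] [-0.0009  0.0023  0.     -0.0013  0.      0.0016  0.0001] [-0.8269  0.6476 -0.7343] 0.021503875558137767 [[-0.8694  0.1686  0.4645]
 [ 0.15    0.9857 -0.0771]
 [-0.4709  0.0026 -0.8822]]
```

```bash
python3 - <<'E'
from h import *
c=np.array([.5415,-.1487,.045]);yw=-9.6
R=pose(yw,16); T=Ro.from_euler('z',yw,degrees=True).as_matrix()
tcp=c+T@[-.055,0,.1081]+.019*R[:,2]; print(tcp); rows(tcp-.08*R[:,2],R)
E
```

```text
[ 0.4924 -0.1404  0.1348]
xyz [ 0.0044  0.0011 -0.0769] rot [ 0.0022  0.2687 -0.0035]
```

Request:
{"method": "play_rows", "body": {"moves": [{"fingers": 0, "x": 0, "y": 0, "z": -0.02, "rx": 0, "ry": 0, "rz": 0}, {"fingers": 0, "x": 0, "y": 0, "z": -0.04, "rx": 0, "ry": 0, "rz": 0}, {"fingers": 0, "x": 0, "y": 0, "z": -0.06, "rx": 0, "ry": 0.05, "rz": 0}, {"fingers": 0, "x": 0.002, "y": 0.001, "z": -0.077, "rx": 0, "ry": 0.1, "rz": 0}, {"fingers": 0, "x": 0.004, "y": 0.001, "z": -0.077, "rx": 0.002, "ry": 0.16, "rz": -0.003}, {"fingers": 0, "x": 0.004, "y": 0.001, "z": -0.077, "rx": 0.002, "ry": 0.22, "rz": -0.003}, {"fingers": 0, "x": 0.004, "y": 0.001, "z": -0.077, "rx": 0.002, "ry": 0.269, "rz": -0.003}, {"fingers": 0, "x": 0.004, "y": 0.001, "z": -0.077, "rx": 0.002, "ry": 0.269, "rz": -0.003}]}}

```text
t: 5.55
tcp_pos: [0.4716, -0.1369, 0.2119]
ee_rot: [[-0.948, 0.167, 0.272], [0.16, 0.986, -0.046], [-0.276, -0.0, -0.961]]
force: [-0.1, 0.2, 0.3]
opening: 0.0426
grip_force: 0.0
```

```bash
python3 - <<'E'
from h import *
q=robot.sense(); print(q['tcp_pos'],np.array(q['joint_positions']))
c=np.array([.5415,-.1487,.045]);yw=-9.6
R=pose(yw,16); T=Ro.from_euler('z',yw,degrees=True).as_matrix()
tcp=c+T@[-.055,0,.1081]+.019*R[:,2]; rows(tcp,R)
E
```

```text
[ 0.4716 -0.1369  0.2119] [-0.4939  0.2906  0.9605  2.1208 -0.5263  0.6375  2.2109]
xyz [0.0011 0.0001 0.0999] rot [-0.0005 -0.0001  0.0003]
```

Request:
{"method": "play_rows", "body": {"moves": [{"fingers": 0, "x": 0, "y": 0, "z": 0.015, "rx": 0, "ry": 0, "rz": 0}, {"fingers": 0, "x": 0.001, "y": 0, "z": 0.035, "rx": 0, "ry": 0, "rz": 0}, {"fingers": 0, "x": 0.001, "y": 0, "z": 0.055, "rx": 0, "ry": 0, "rz": 0}, {"fingers": 0, "x": 0.001, "y": 0, "z": 0.075, "rx": 0, "ry": 0, "rz": 0}, {"fingers": 0, "x": 0.001, "y": 0, "z": 0.09, "rx": 0, "ry": 0, "rz": 0}, {"fingers": 0, "x": 0.001, "y": 0, "z": 0.1, "rx": 0, "ry": 0, "rz": 0}, {"fingers": 0, "x": 0.001, "y": 0, "z": 0.1, "rx": 0, "ry": 0, "rz": 0}, {"fingers": 0, "x": 0.001, "y": 0, "z": 0.1, "rx": 0, "ry": 0, "rz": 0}]}}

```text
t: 6.55
tcp_pos: [0.4919, -0.1406, 0.135]
ee_rot: [[-0.948, 0.167, 0.272], [0.161, 0.986, -0.046], [-0.276, 0.0, -0.961]]
force: [0.2, 0.1, 0.3]
opening: 0.0428
grip_force: 0.0
```

```bash
python3 - <<'E'
from h import *
q=robot.sense(); print(q['tcp_pos'],np.array(q['joint_positions']))
c=np.array([.5415,-.1487,.045]);yw=-9.6
R=pose(yw,16); T=Ro.from_euler('z',yw,degrees=True).as_matrix()
tcp=c+T@[-.055,0,.1081]+.019*R[:,2]; rows(tcp,R)
E
```

```text
[ 0.4919 -0.1406  0.135 ] [-0.2713  0.4167  0.7212  2.1887 -0.7834  0.47    2.4499]
xyz [-0.0005  0.0003  0.0004] rot [ 0.     -0.     -0.0008]
```

Exactly on target. Close.

Request:
{"method": "play_rows", "body": {"force": 110, "moves": [{"fingers": 0.3, "x": 0, "y": 0, "z": 0, "rx": 0, "ry": 0, "rz": 0}, {"fingers": 0.5, "x": 0, "y": 0, "z": 0, "rx": 0, "ry": 0, "rz": 0}, {"fingers": 0.7, "x": 0, "y": 0, "z": 0, "rx": 0, "ry": 0, "rz": 0}, {"fingers": 0.8, "x": 0, "y": 0, "z": 0, "rx": 0, "ry": 0, "rz": 0}, {"fingers": 0.9, "x": 0, "y": 0, "z": 0, "rx": 0, "ry": 0, "rz": 0}, {"fingers": 1, "x": 0, "y": 0, "z": 0, "rx": 0, "ry": 0, "rz": 0}, {"fingers": 1, "x": 0, "y": 0, "z": 0, "rx": 0, "ry": 0, "rz": 0}, {"fingers": 1, "x": 0, "y": 0, "z": 0, "rx": 0, "ry": 0, "rz": 0}]}}

```text
t: 7.55
tcp_pos: [0.4919, -0.1404, 0.1348]
ee_rot: [[-0.948, 0.167, 0.271], [0.161, 0.986, -0.046], [-0.275, 0.0, -0.961]]
force: [-3.5, 1.2, 4.5]
opening: 0.0034
grip_force: 108.0
```

Request:
{"method": "play_rows", "body": {"force": 120, "moves": [{"fingers": 1, "x": -0.001, "y": 0, "z": -0.005, "rx": 0, "ry": 0, "rz": 0}, {"fingers": 1, "x": -0.004, "y": 0, "z": -0.015, "rx": 0, "ry": 0, "rz": 0}, {"fingers": 1, "x": -0.009, "y": 0, "z": -0.03, "rx": 0, "ry": 0, "rz": 0}, {"fingers": 1, "x": -0.014, "y": 0, "z": -0.05, "rx": 0, "ry": 0, "rz": 0}, {"fingers": 1, "x": -0.02, "y": 0, "z": -0.07, "rx": 0, "ry": 0, "rz": 0}, {"fingers": 1, "x": -0.026, "y": 0, "z": -0.09, "rx": 0, "ry": 0, "rz": 0}, {"fingers": 1, "x": -0.031, "y": 0, "z": -0.11, "rx": 0, "ry": 0, "rz": 0}, {"fingers": 1, "x": -0.034, "y": 0, "z": -0.12, "rx": 0, "ry": 0, "rz": 0}]}}

```text
t: 8.55
tcp_pos: [0.4912, -0.1402, 0.2349]
ee_rot: [[-0.948, 0.167, 0.271], [0.161, 0.986, -0.045], [-0.275, 0.0, -0.962]]
force: [0.2, 0.4, -7.0]
opening: 0.0035
grip_force: 117.5
```

```bash
python3 - <<'E'
from h import *
s=cam('wrist');a=cam('scene');b=cam('side'); q=robot.sense(); print(q['tcp_pos'],q['force'],q['torque'],q['opening'],np.array(q['joint_positions']))
f=lambda s,x0,y0,x1,y1:cv2.resize(s['img'][y0:y1,x0:x1,::-1],(400,300),interpolation=cv2.INTER_CUBIC)
cv2.imwrite('pics/lift.png',np.vstack([np.hstack([f(a,200,220,360,340),f(b,300,190,460,310)]),np.hstack([f(s,120,90,520,390),f(b,230,80,310,140)])]))
E
```

```text
[ 0.4915 -0.14    0.2343] [ 0.7404  0.0105 -7.1618] [ 0.2107  1.06   -0.06  ] 0.003560340343560249 [-0.508   0.2999  0.9857  2.041  -0.4986  0.7141  2.1711]
```

View pics/lift.png

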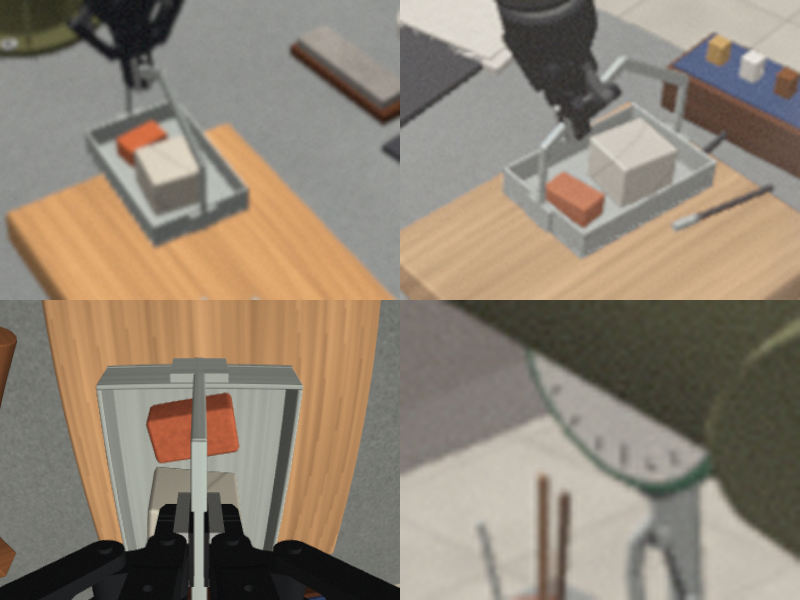

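```bash
python3 - <<'E'
from h import *
s=cam('wrist');q=robot.sense();p=np.array(q['tcp_pos']);R=np.array(q['ee_rot'])
c=np.array([.5415,-.1487,.045]);T=Ro.from_euler('z',-9.6,degrees=True).as_matrix()
# tray in tool frame at grasp
pg=np.array([.4919,-.1404,.1348]);Rg=pose(-9.6,15.8)
ct=R@(Rg.T@(c-pg))+p; TT=R@Rg.T@T; sh=ct+TT@[-.055,0,.1081]
print('seen (217,177),(422,176) bend (320,229)')
for th in(-4,-2,0,2,4):
    N=TT@Ro.from_euler('y',th,degrees=True).as_matrix(); o=sh-N@[-.055,0,.1081]
    print(th,[pix(s,o+N@np.array(P)).round(1).tolist() for P in([-.082,-.055,.03],[-.082,.055,.03],[-.084,0,.097],[.082,-.055,.03],[.082,.055,.03])])
# target, hook
sy=3.; S=Ro.from_euler('z',sy,degrees=True).as_matrix(); sad=np.array([.618,.2585,.270])
def tcpfor(cr):
    R2=pose(sy,15.8); return sad+S@np.array(cr)+R2@Rg.T@T.T@np.zeros(3)+R2@(Rg.T@(pg-(c+T@[0,0,.1385]))),R2
t,R2=tcpfor([0,-.09,.036]); print(t); rows(t,R2)
save(s,'dummy.png')
E
```

```text
seen (217,177),(422,176) bend (320,229)
-4 [[215.2, 185.2], [418.5, 185.2], [315.9, 241.5], [247.0, 386.0], [387.5, 386.2]]
-2 [[214.2, 181.1], [419.4, 181.1], [315.9, 242.0], [247.3, 379.3], [387.1, 379.4]]
0 [[213.2, 177.0], [420.4, 177.0], [315.9, 242.6], [247.7, 372.6], [386.8, 372.7]]
2 [[212.1, 173.1], [421.5, 173.0], [315.8, 243.2], [248.0, 365.8], [386.5, 366.0]]
4 [[211.0, 169.1], [422.6, 169.1], [315.8, 244.0], [248.2, 359.1], [386.2, 359.2]]
[0.5725 0.1659 0.2573]
xyz [-0.043   0.3939 -0.018 ] rot [-0.0758  0.0023 -0.2694]
```

Request:
{"method": "play_rows", "body": {"moves": [{"fingers": 1, "x": -0.001, "y": 0.006, "z": -0.003, "rx": -0.001, "ry": 0, "rz": -0.004}, {"fingers": 1, "x": -0.003, "y": 0.02, "z": -0.008, "rx": -0.004, "ry": 0, "rz": -0.013}, {"fingers": 1, "x": -0.005, "y": 0.044, "z": -0.014, "rx": -0.008, "ry": 0, "rz": -0.03}, {"fingers": 1, "x": -0.008, "y": 0.072, "z": -0.02, "rx": -0.014, "ry": 0, "rz": -0.05}, {"fingers": 1, "x": -0.012, "y": 0.104, "z": -0.026, "rx": -0.02, "ry": 0.001, "rz": -0.071}, {"fingers": 1, "x": -0.016, "y": 0.136, "z": -0.03, "rx": -0.026, "ry": 0.001, "rz": -0.093}, {"fingers": 1, "x": -0.02, "y": 0.168, "z": -0.032, "rx": -0.032, "ry": 0.001, "rz": -0.115}, {"fingers": 1, "x": -0.024, "y": 0.2, "z": -0.032, "rx": -0.038, "ry": 0.001, "rz": -0.137}]}}

```text
t: 9.75
tcp_pos: [0.5298, 0.0174, 0.2645]
ee_rot: [[-0.96, 0.054, 0.274], [0.052, 0.999, -0.015], [-0.274, -0.0, -0.962]]
force: [0.5, 0.1, -7.0]
opening: 0.0036
grip_force: 117.5
```

```bash
cat >> h.py <<'E'
c=np.array([.5415,-.1487,.045]);T=Ro.from_euler('z',-9.6,degrees=True).as_matrix()
pg=np.array([.4919,-.1404,.1348]);Rg=pose(-9.6,15.8); CR=Rg.T@(c+T@[0,0,.1385]-pg) # crown in tool
sy=3.; S=Ro.from_euler('z',sy,degrees=True).as_matrix(); sad=np.array([.618,.2585,.270])
def goto(cr):
    R2=pose(sy,15.8); rows(sad+S@np.array(cr)-R2@CR,R2)
def crown():
    q=robot.sense(); w=np.array(q['tcp_pos'])+np.array(q['ee_rot'])@CR
    print('t',q['t'],'crown w',w,'in saddle mm',S.T@(w-sad)*1e3,'F',np.array(q['force']),'tq',np.array(q['torque']),'open',q['opening'])
E
python3 -c "
from h import *
crown();goto([0,-.08,.036]);print(robot.sense()['joint_positions'])"
```

```text
t 9.75 crown w [0.58   0.0148 0.3133] in saddle mm [ -50.7376 -241.4071   43.2633] F [ 0.4516  0.1237 -7.035 ] tq [ 0.0383  1.0096 -0.0263] open 0.003593420215716739
xyz [-0.0377  0.2007  0.02  ] rot [-0.0374  0.0025 -0.1308]
[-0.8917  0.3107  1.0409  1.949  -0.3969  0.7839  1.8546]
```

Request:
{"method": "play_rows", "body": {"moves": [{"fingers": 1, "x": -0.006, "y": 0.032, "z": 0.003, "rx": -0.006, "ry": 0, "rz": -0.02}, {"fingers": 1, "x": -0.012, "y": 0.064, "z": 0.006, "rx": -0.012, "ry": 0, "rz": -0.04}, {"fingers": 1, "x": -0.018, "y": 0.096, "z": 0.009, "rx": -0.018, "ry": 0.001, "rz": -0.06}, {"fingers": 1, "x": -0.024, "y": 0.126, "z": 0.012, "rx": -0.024, "ry": 0.001, "rz": -0.08}, {"fingers": 1, "x": -0.029, "y": 0.153, "z": 0.015, "rx": -0.029, "ry": 0.002, "rz": -0.1}, {"fingers": 1, "x": -0.033, "y": 0.176, "z": 0.017, "rx": -0.033, "ry": 0.002, "rz": -0.115}, {"fingers": 1, "x": -0.036, "y": 0.192, "z": 0.019, "rx": -0.036, "ry": 0.002, "rz": -0.126}, {"fingers": 1, "x": -0.038, "y": 0.2, "z": 0.02, "rx": -0.037, "ry": 0.002, "rz": -0.131}]}}

```text
t: 10.75
tcp_pos: [0.5724, 0.174, 0.257]
ee_rot: [[-0.961, -0.051, 0.272], [-0.05, 0.999, 0.013], [-0.272, -0.001, -0.962]]
force: [-0.1, -0.5, -6.8]
opening: 0.0038
grip_force: 117.4
```

```bash
python3 - <<'E'
from h import *
cam('scene'); crown()
a,b,w=cam('scene'),cam('side'),cam('wrist')
cr=lambda s,x0,y0,x1,y1:cv2.resize(s['img'][y0:y1,x0:x1,::-1],(400,300),interpolation=cv2.INTER_CUBIC)
for n,s in(('A',a),('B',b),('W',w)): print(n,pix(s,sad),pix(s,sad+S@[0,-.08,.036]))
cv2.imwrite('pics/near.png',np.vstack([np.hstack([cr(a,350,150,450,225),cr(b,240,95,340,170)]),np.hstack([cr(w,240,200,480,380),cr(w,0,0,640,480)])]))
E
```

```text
t 10.8 crown w [0.6228 0.1772 0.3058] in saddle mm [  0.4984 -81.4751  35.7558] F [ 1.0771  0.5203 -7.0796] tq [0.2063 0.9146 0.1094] open 0.003590453446192201
A [397.3216 210.3427] [379.7792 210.6155]
B [283.6605 145.4662] [306.0019 142.9293]
W [476.2394 383.2456] [323.5672 457.7345]
```

View pics/near.png

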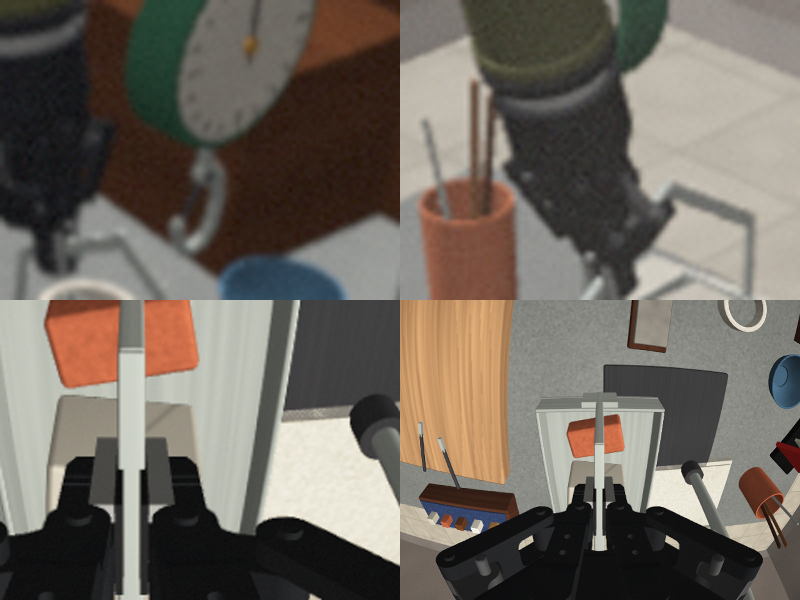

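```bash
python3 - <<'E'
from h import *
a,b,w=cam('scene'),cam('side'),cam('wrist')
print('peak now',tri(a,(380,208.9),b,(309.25,141.2))); crown()
# brightness along the vertical through the peak (grey level)
ga=cv2.cvtColor(a['img'],cv2.COLOR_RGB2GRAY);gb=cv2.cvtColor(b['img'],cv2.COLOR_RGB2GRAY)
print(ga[200:218,372:390]);print(gb[134:152,300:320])
E
```

```text
peak now (array([0.6263, 0.1725, 0.3139]), np.float64(0.004600108816333552))
t 11.1 crown w [0.6224 0.175  0.3061] in saddle mm [  0.0163 -83.5821  36.1268] F [ 0.0014 -0.3431 -6.4458] tq [-0.0366  1.0552 -0.0129] open 0.003155214426281879
[[ 93 121 139 137 120  91  64  44  38  40  38  36  39  41  39  40  38  35]
 [125 139 147 146 140 123  97  71  52  44  38  36  36  36  38  38  39  40]
 [144 146 148 148 150 141 127 111  84  57  49  39  41  40  40  38  41  38]
 [149 148 150 148 149 147 146 133 118  95  71  49  39  39  40  33  37  41]
 [150 149 150 150 149 146 147 146 138 128 109  82  60  41  38  38  39  38]
 [147 149 149 148 150 146 150 145 146 143 133 117  95  68  48  41  40  41]
 [147 149 148 149 147 148 147 148 147 144 143 137 126 104  77  52  40  40]
 [150 152 153 150 150 151 148 150 150 147 147 149 143 132 111  82  57  46]
 [153 157 161 155 152 143 139 139 139 144 147 150 148 145 137 119  96  72]
 [136 138 146 141 138 127 120 116 127 141 150 149 150 152 147 140 130 109]
 [108 110 113 113 110 109 105 106 116 141 151 154 150 152 149 149 143 134]
 [100 100 102 107 103 103 104 107 1
[... 1321 characters left out ...]
 164 184
  191 187]
 [ 85  94 139 181 191 166 120  98 105 115 117 112 111 109 115 117 128 147
  156 169]
 [ 82  81  98 143 154 120  77  73 107 148 145 129 114 109 110 111 113 114
  120 133]
 [ 77  80  85  97 110  83  63  58  94 162 180 165 139 125 117 115 112 109
  112 109]
 [ 69  77  81  98  99  83  75  55  67 150 184 187 179 176 167 138 124 117
  112 113]
 [ 63  70  87  97  94  86  76  58  88 162 187 192 192 192 186 182 177 167
  146 124]
 [ 68  63  72  77  84  79  70  71 130 180 191 193 190 190 192 190 188 187
  180 159]
 [ 68  70  66  56  69  69  68 109 166 188 192 191 189 190 190 187 188 187
  186 182]
 [ 55  59  51  54  57  59  93 157 184 190 188 187 192 188 188 188 187 187
  188 186]]
```

```bash
python3 -c "
from h import *
crown();goto([-.001,-.032,.0365])"
```

```text
t 11.1 crown w [0.6224 0.175  0.3061] in saddle mm [  0.0163 -83.5821  36.1268] F [ 0.0014 -0.3431 -6.4458] tq [-0.0366  1.0552 -0.0129] open 0.003155214426281879
xyz [ 0.0013  0.0643 -0.0009] rot [-0.0019  0.0008 -0.0033]
```

Request:
{"method": "play_rows", "body": {"moves": [{"fingers": 1, "x": 0, "y": 0.004, "z": 0, "rx": 0, "ry": 0, "rz": 0}, {"fingers": 1, "x": 0, "y": 0.012, "z": 0, "rx": 0, "ry": 0, "rz": -0.001}, {"fingers": 1, "x": 0.001, "y": 0.023, "z": 0, "rx": 0, "ry": 0, "rz": -0.002}, {"fingers": 1, "x": 0.001, "y": 0.035, "z": 0, "rx": -0.001, "ry": 0, "rz": -0.003}, {"fingers": 1, "x": 0.001, "y": 0.047, "z": -0.001, "rx": -0.002, "ry": 0.001, "rz": -0.003}, {"fingers": 1, "x": 0.001, "y": 0.057, "z": -0.001, "rx": -0.002, "ry": 0.001, "rz": -0.003}, {"fingers": 1, "x": 0.001, "y": 0.062, "z": -0.001, "rx": -0.002, "ry": 0.001, "rz": -0.003}, {"fingers": 1, "x": 0.001, "y": 0.064, "z": -0.001, "rx": -0.002, "ry": 0.001, "rz": -0.003}]}}

```text
t: 12.1
tcp_pos: [0.5686, 0.2246, 0.2577]
ee_rot: [[-0.961, -0.054, 0.272], [-0.052, 0.999, 0.014], [-0.272, -0.0, -0.962]]
force: [0.6, 0.3, -6.1]
opening: 0.0035
grip_force: 117.5
```

```bash
python3 - <<'E'
from h import *
crown(); cam('side')
crown(); goto([-.001,-.002,.0365])
# scene patch of hook and bail, masks: hook region grey on dark
a=cam('scene'); cv2.imwrite('pics/a_near.png',a['img'][:,:,::-1])
g=cv2.cvtColor(a['img'],cv2.COLOR_RGB2GRAY); print(a['img'].shape,pix(a,sad),pix(a,sad+S@[0,-.02,.028]),pix(a,sad+S@[-.001,-.032,.0365]))
print(g[192:218,382:412])
E
```

```text
t 12.1 crown w [0.6188 0.2274 0.3063] in saddle mm [ -0.7818 -31.1347  36.3454] F [ 0.6329  0.3055 -6.1392] tq [-0.0877  1.0584  0.0059] open 0.003461783698951012
t 12.15 crown w [0.6189 0.2273 0.3064] in saddle mm [ -0.7609 -31.1866  36.3563] F [-0.0474  1.0675 -7.5669] tq [0.0093 1.0503 0.0039] open 0.003521243967492226
xyz [ 0.0002  0.0366 -0.0002] rot [ 0.0002 -0.0005  0.0014]
(480, 640, 3) [397.3216 210.3427] [393.8399 204.7102] [391.0739 203.6164]
[[ 24  23  22  28  35  32  32  35  35  35  33  33  33  37  36  62  89 111
  109  94  85  87  90  83  56  41  38  41  36  33]
 [ 23  27  28  32  36  34  34  33  31  34  35  31  32  39  37  59  87 105
  103  82  68  74  87  84  60  44  36  38  33  38]
 [ 29  33  29  35  38  34  37  37  33  32  32  33  35  37  36  47  78  93
   90  72  55  70  82  81  63  48  41  37  35  34]
 [ 34  34  33  40  34  34  38  30  35  39  38  32  35  39  33  40  58  75
   74  65  68  75  81  80  65  46  36  35  35  32]
 [ 37  37  34  40  32  34  41  33  37  35  31  37  35  38  37  33  48  52
   56  61  69  84  85  80  62  43  37  37  32  33]
 [ 32  41  33  40
[... 1908 characters left out ...]
102  88  87  94 103 115
  131 120  88  58  44  39  38  33  36  31  33  36]
 [146 145 147 148 147 146 149 148 148 145 144 135 120  99  92  91  97 104
  114 128 115  87  55  37  36  39  38  34  34  41]
 [146 144 145 147 145 149 148 147 150 149 150 145 138 126 114  98  95  99
  108 125 132 110  66  42  35  35  40  45  52  53]
 [150 147 149 147 148 147 148 149 148 149 150 148 149 146 138 120 107  98
  101 112 128 120  89  57  41  45  53  67  69  64]
 [151 150 147 148 148 150 148 145 148 149 147 149 152 149 148 141 129 119
  110 108 115 127 113  88  64  67  71  73  73  59]
 [153 154 152 149 149 146 147 148 148 148 147 149 149 150 148 146 146 140
  129 109 108 124 131 118  92  79  74  64  62  59]]
```

Request:
{"method": "play_rows", "body": {"moves": [{"fingers": 1, "x": 0, "y": 0.004, "z": -0.001, "rx": 0, "ry": 0, "rz": 0}, {"fingers": 1, "x": 0, "y": 0.008, "z": -0.001, "rx": 0, "ry": 0, "rz": 0}, {"fingers": 1, "x": 0, "y": 0.011, "z": -0.001, "rx": 0, "ry": 0, "rz": 0}, {"fingers": 1, "x": 0, "y": 0.013, "z": -0.001, "rx": 0, "ry": 0, "rz": 0}, {"fingers": 1, "x": 0, "y": 0.015, "z": -0.001, "rx": 0, "ry": 0, "rz": 0}, {"fingers": 1, "x": 0, "y": 0.017, "z": -0.001, "rx": 0, "ry": 0, "rz": 0}, {"fingers": 1, "x": 0, "y": 0.018, "z": -0.001, "rx": 0, "ry": 0, "rz": 0}, {"fingers": 1, "x": 0, "y": 0.018, "z": -0.001, "rx": 0, "ry": 0, "rz": 0}]}}

```text
t: 13.2
tcp_pos: [0.5677, 0.2388, 0.2585]
ee_rot: [[-0.961, -0.053, 0.272], [-0.051, 0.999, 0.015], [-0.272, -0.0, -0.962]]
force: [-0.0, -0.3, -6.8]
opening: 0.0035
grip_force: 117.5
```

```bash
python3 -c "
from h import *
crown();goto([-.001,-.002,.0375])"
```

```text
t 13.2 crown w [0.6179 0.2416 0.3072] in saddle mm [ -0.9833 -16.8715  37.1542] F [-0.017  -0.2531 -6.7501] tq [-0.029   1.0576  0.0557] open 0.0034535438611516815
xyz [-0.0001  0.0187 -0.0004] rot [ 0.0004 -0.0004  0.0014]
```

Request:
{"method": "play_rows", "body": {"moves": [{"fingers": 1, "x": 0, "y": 0.003, "z": 0, "rx": 0, "ry": 0, "rz": 0}, {"fingers": 1, "x": 0, "y": 0.006, "z": 0, "rx": 0, "ry": 0, "rz": 0}, {"fingers": 1, "x": 0, "y": 0.009, "z": 0, "rx": 0, "ry": 0, "rz": 0}, {"fingers": 1, "x": 0, "y": 0.012, "z": 0, "rx": 0, "ry": 0, "rz": 0}, {"fingers": 1, "x": 0, "y": 0.015, "z": 0, "rx": 0, "ry": 0, "rz": 0}, {"fingers": 1, "x": 0, "y": 0.017, "z": 0, "rx": 0, "ry": 0, "rz": 0}, {"fingers": 1, "x": 0, "y": 0.018, "z": 0, "rx": 0, "ry": 0, "rz": 0}, {"fingers": 1, "x": 0, "y": 0.018, "z": 0, "rx": 0, "ry": 0, "rz": 0}]}}

```text
t: 14.2
tcp_pos: [0.5669, 0.2531, 0.2584]
ee_rot: [[-0.961, -0.053, 0.271], [-0.051, 0.999, 0.014], [-0.272, -0.0, -0.962]]
force: [0.3, -1.1, -7.3]
opening: 0.0035
grip_force: 117.4
```

```bash
python3 -c "
from h import *
crown();goto([-.001,-.002,.012])"
```

```text
t 14.2 crown w [0.6171 0.2559 0.3071] in saddle mm [-1.0365 -2.597  37.1162] F [ 0.2921 -1.1215 -7.3017] tq [-0.1535  1.1032 -0.1422] open 0.003483174926833677
xyz [0.0085 0.0008 0.0303] rot [ 0.0003 -0.0006  0.0012]
```

Request:
{"method": "play_rows", "body": {"moves": [{"fingers": 1, "x": 0.001, "y": 0, "z": 0.003, "rx": 0, "ry": 0, "rz": 0}, {"fingers": 1, "x": 0.002, "y": 0, "z": 0.007, "rx": 0, "ry": 0, "rz": 0}, {"fingers": 1, "x": 0.003, "y": 0, "z": 0.011, "rx": 0, "ry": 0, "rz": 0}, {"fingers": 1, "x": 0.005, "y": 0, "z": 0.016, "rx": 0, "ry": 0, "rz": 0}, {"fingers": 1, "x": 0.006, "y": 0, "z": 0.021, "rx": 0, "ry": 0, "rz": 0}, {"fingers": 1, "x": 0.007, "y": 0, "z": 0.026, "rx": 0, "ry": 0, "rz": 0}, {"fingers": 1, "x": 0.008, "y": 0, "z": 0.029, "rx": 0, "ry": 0, "rz": 0}, {"fingers": 1, "x": 0.0085, "y": 0, "z": 0.03, "rx": 0, "ry": 0, "rz": 0}]}}

```text
t: 15.2
tcp_pos: [0.5669, 0.2531, 0.2333]
ee_rot: [[-0.961, -0.053, 0.271], [-0.051, 0.999, 0.014], [-0.272, -0.0, -0.962]]
force: [0.4, -0.1, -6.2]
opening: 0.0036
grip_force: 117.5
```

```bash
python3 -c "
from h import *
crown();goto([-.001,-.002,.000]);goto([-.001,-.002,-.01])"
```

```text
t 15.2 crown w [0.6171 0.2558 0.282 ] in saddle mm [-1.0447 -2.6126 12.0067] F [ 0.4105 -0.0746 -6.1728] tq [-0.1318  0.9905 -0.0342] open 0.003592033163526439
xyz [0.004  0.0008 0.0145] rot [ 0.0002 -0.0007  0.0012]
xyz [0.0074 0.0008 0.0265] rot [ 0.0002 -0.0007  0.0012]
```

Request:
{"method": "play_rows", "body": {"moves": [{"fingers": 1, "x": 0.001, "y": 0, "z": 0.003, "rx": 0, "ry": 0, "rz": 0}, {"fingers": 1, "x": 0.002, "y": 0, "z": 0.007, "rx": 0, "ry": 0, "rz": 0}, {"fingers": 1, "x": 0.003, "y": 0, "z": 0.011, "rx": 0, "ry": 0, "rz": 0}, {"fingers": 1, "x": 0.004, "y": 0, "z": 0.015, "rx": 0, "ry": 0, "rz": 0}, {"fingers": 1, "x": 0.005, "y": 0, "z": 0.019, "rx": 0, "ry": 0, "rz": 0}, {"fingers": 1, "x": 0.006, "y": 0, "z": 0.022, "rx": 0, "ry": 0, "rz": 0}, {"fingers": 1, "x": 0.007, "y": 0, "z": 0.025, "rx": 0, "ry": 0, "rz": 0}, {"fingers": 1, "x": 0.0075, "y": 0, "z": 0.027, "rx": 0, "ry": 0, "rz": 0}]}}

```text
t: 16.2
tcp_pos: [0.5671, 0.2532, 0.2111]
ee_rot: [[-0.961, -0.053, 0.272], [-0.051, 0.999, 0.015], [-0.272, 0.0, -0.962]]
force: [-0.9, -0.1, -3.5]
opening: 0.004
grip_force: 117.8
```

```bash
python3 - <<'E'
from h import *
crown()
a,b,w=cam('scene'),cam('side'),cam('wrist'); crown(); F=[]
for i in range(4): cam('side'); F.append(robot.sense()['force'])
print(np.mean(F,0)); goto([-.001,-.002,-.03])
cr=lambda s,x0,y0,x1,y1:cv2.resize(s['img'][y0:y1,x0:x1,::-1],(400,600),interpolation=cv2.INTER_CUBIC)
cv2.imwrite('pics/hooked.png',np.hstack([cr(a,365,165,425,255),cr(b,262,100,322,190)]))
E
```

```text
t 16.2 crown w [0.6173 0.256  0.2598] in saddle mm [ -0.8107  -2.4454 -10.186 ] F [-0.92   -0.0567 -3.4699] tq [0.1704 0.9307 0.1451] open 0.003980530847704745
t 16.35 crown w [0.6173 0.256  0.2599] in saddle mm [ -0.8188  -2.4945 -10.1102] F [-0.429   0.7777 -4.9412] tq [0.1466 0.9191 0.0952] open 0.003794034667370802
[ 0.1018  1.1995 -5.3186]
xyz [0.007  0.0007 0.024 ] rot [ 0.0006 -0.0001  0.0013]
```

View pics/hooked.png

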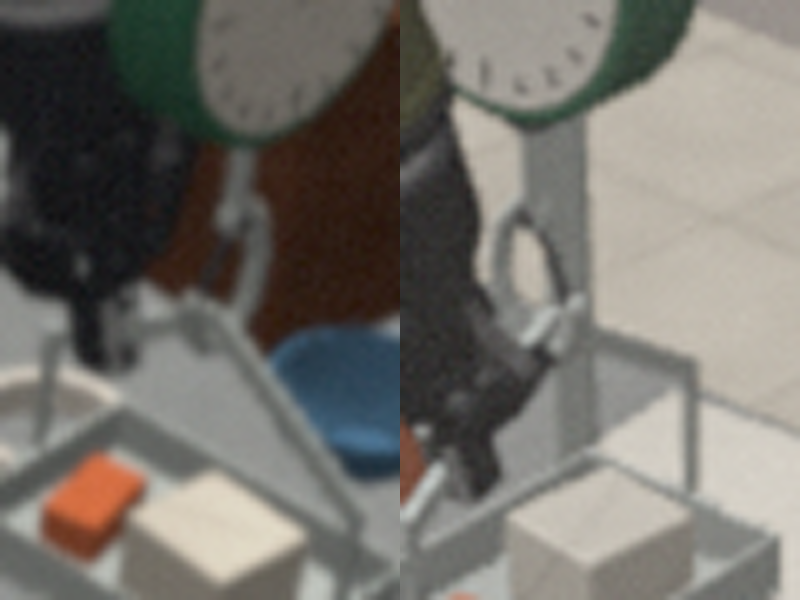

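The bail sits in the bend: in the crop, scene (200,320) and side (555,325). The latch wire lies back against the tip, side (560,295). I'll lower slowly.

Request:
{"method": "play_rows", "body": {"moves": [{"fingers": 1, "x": 0.001, "y": 0, "z": 0.003, "rx": 0, "ry": 0, "rz": 0}, {"fingers": 1, "x": 0.002, "y": 0, "z": 0.006, "rx": 0, "ry": 0, "rz": 0}, {"fingers": 1, "x": 0.003, "y": 0, "z": 0.009, "rx": 0, "ry": 0, "rz": 0}, {"fingers": 1, "x": 0.0035, "y": 0, "z": 0.012, "rx": 0, "ry": 0, "rz": 0}, {"fingers": 1, "x": 0.0045, "y": 0, "z": 0.015, "rx": 0, "ry": 0, "rz": 0}, {"fingers": 1, "x": 0.005, "y": 0, "z": 0.018, "rx": 0, "ry": 0, "rz": 0}, {"fingers": 1, "x": 0.006, "y": 0, "z": 0.021, "rx": 0, "ry": 0, "rz": 0}, {"fingers": 1, "x": 0.007, "y": 0, "z": 0.024, "rx": 0, "ry": 0, "rz": 0}]}}

```text
t: 17.55
tcp_pos: [0.567, 0.2532, 0.1911]
ee_rot: [[-0.961, -0.053, 0.272], [-0.051, 0.999, 0.015], [-0.272, 0.0, -0.962]]
force: [-0.7, 2.4, -2.7]
opening: 0.004
grip_force: 118.3
```

Request:
{"method": "play_rows", "body": {"moves": [{"fingers": 1, "x": 0.001, "y": 0, "z": 0.003, "rx": 0, "ry": 0, "rz": 0}, {"fingers": 1, "x": 0.002, "y": 0, "z": 0.006, "rx": 0, "ry": 0, "rz": 0}, {"fingers": 1, "x": 0.003, "y": 0, "z": 0.009, "rx": 0, "ry": 0, "rz": 0}, {"fingers": 1, "x": 0.0035, "y": 0, "z": 0.012, "rx": 0, "ry": 0, "rz": 0}, {"fingers": 1, "x": 0.0045, "y": 0, "z": 0.015, "rx": 0, "ry": 0, "rz": 0}, {"fingers": 1, "x": 0.005, "y": 0, "z": 0.018, "rx": 0, "ry": 0, "rz": 0}, {"fingers": 1, "x": 0.006, "y": 0, "z": 0.0195, "rx": 0, "ry": 0, "rz": 0}, {"fingers": 1, "x": 0.006, "y": 0, "z": 0.02, "rx": 0, "ry": 0, "rz": 0}]}}

```text
t: 18.55
tcp_pos: [0.5667, 0.2532, 0.1745]
ee_rot: [[-0.961, -0.053, 0.272], [-0.051, 0.999, 0.015], [-0.272, 0.0, -0.962]]
force: [-0.2, 2.5, -1.0]
opening: 0.0033
grip_force: 118.6
```

```bash
cat >> h.py <<'E'
def favg(n=5):
    F=[]
    for i in range(n): cam('side'); q=robot.sense(); F.append(np.r_[q['force'],q['torque']])
    print('F,T',np.mean(F,0),'sd',np.std(F,0)[:3])
E
python3 -c "
from h import *
crown();favg(6);print(robot.sense()['joint_positions']);goto([-.001,-.002,-.055])"
```

```text
t 18.55 crown w [0.617  0.256  0.2232] in saddle mm [ -1.1797  -2.4851 -46.7922] F [-0.1922  2.5377 -0.9699] tq [0.365  0.43   0.2998] open 0.003344781852471161
F,T [ 0.2741  2.2034 -0.8016  0.3697  0.389   0.2364] sd [0.3741 0.3139 0.6611]
[-1.0841  0.5695  0.8745  1.8593 -0.5626  0.6883  1.6744]
xyz [0.0025 0.0007 0.01  ] rot [ 0.0005 -0.      0.0013]
```

Request:
{"method": "play_rows", "body": {"moves": [{"fingers": 1, "x": 0, "y": 0.001, "z": 0, "rx": 0, "ry": 0, "rz": 0}, {"fingers": 1, "x": 0, "y": 0.002, "z": 0.001, "rx": 0, "ry": 0, "rz": 0}, {"fingers": 1, "x": 0, "y": 0.003, "z": 0.001, "rx": 0, "ry": 0, "rz": 0}, {"fingers": 1, "x": 0, "y": 0.004, "z": 0.002, "rx": 0, "ry": 0, "rz": 0}, {"fingers": 1, "x": 0, "y": 0.005, "z": 0.002, "rx": 0, "ry": 0, "rz": 0}, {"fingers": 1, "x": 0, "y": 0.006, "z": 0.003, "rx": 0, "ry": 0, "rz": 0}, {"fingers": 1, "x": 0, "y": 0.006, "z": 0.003, "rx": 0, "ry": 0, "rz": 0}, {"fingers": 1, "x": 0, "y": 0.006, "z": 0.003, "rx": 0, "ry": 0, "rz": 0}]}}

```text
t: 19.85
tcp_pos: [0.5665, 0.2575, 0.1718]
ee_rot: [[-0.961, -0.053, 0.271], [-0.051, 0.999, 0.014], [-0.271, -0.0, -0.963]]
force: [-4.0, -3.8, -0.6]
opening: 0.0035
grip_force: 118.9
```

```bash
python3 -c "
from h import *
crown();favg(6)"
```

```text
t 19.85 crown w [0.6168 0.2603 0.2205] in saddle mm [ -1.128    1.8715 -49.531 ] F [-3.9732 -3.7927 -0.6276] tq [-0.6754  1.0094 -0.3559] open 0.0034590279110841646
F,T [-3.831  -3.7201 -0.539  -0.6545  1.015  -0.3985] sd [0.3883 0.4194 0.4483]
```

Request:
{"method": "play_rows", "body": {"moves": [{"fingers": 1, "x": 0.001, "y": -0.001, "z": 0, "rx": 0, "ry": 0, "rz": 0}, {"fingers": 1, "x": 0.002, "y": -0.001, "z": -0.0005, "rx": 0, "ry": 0, "rz": 0}, {"fingers": 1, "x": 0.003, "y": -0.002, "z": -0.001, "rx": 0, "ry": 0, "rz": 0}, {"fingers": 1, "x": 0.004, "y": -0.0023, "z": -0.001, "rx": 0, "ry": 0, "rz": 0}, {"fingers": 1, "x": 0.004, "y": -0.0023, "z": -0.001, "rx": 0, "ry": 0, "rz": 0}, {"fingers": 1, "x": 0.004, "y": -0.0023, "z": -0.001, "rx": 0, "ry": 0, "rz": 0}, {"fingers": 1, "x": 0.004, "y": -0.0023, "z": -0.001, "rx": 0, "ry": 0, "rz": 0}, {"fingers": 1, "x": 0.004, "y": -0.0023, "z": -0.001, "rx": 0, "ry": 0, "rz": 0}]}}

```text
t: 21.15
tcp_pos: [0.5658, 0.2569, 0.1733]
ee_rot: [[-0.96, -0.054, 0.276], [-0.052, 0.999, 0.016], [-0.276, 0.001, -0.961]]
force: [6.8, 0.3, -0.7]
opening: 0.0034
grip_force: 118.2
```

```bash
python3 -c "
from h import *
crown();favg(6)"
```

```text
t 21.15 crown w [0.6158 0.2597 0.2222] in saddle mm [ -2.0909   1.2846 -47.8279] F [ 6.7682  0.3278 -0.7154] tq [ 0.1705 -0.6681  0.0546] open 0.0034455431117416785
F,T [ 6.2207  0.7437 -0.9625  0.1562 -0.6749  0.0706] sd [0.5617 0.5542 0.3686]
```

Request:
{"method": "play_rows", "body": {"moves": [{"fingers": 1, "x": -0.001, "y": 0, "z": 0.001, "rx": 0, "ry": 0, "rz": 0}, {"fingers": 1, "x": -0.002, "y": 0, "z": 0.0015, "rx": 0, "ry": 0, "rz": 0}, {"fingers": 1, "x": -0.0015, "y": 0, "z": 0.0025, "rx": 0, "ry": 0, "rz": 0}, {"fingers": 1, "x": -0.001, "y": 0, "z": 0.004, "rx": 0, "ry": 0, "rz": 0}, {"fingers": 1, "x": -0.0007, "y": 0, "z": 0.0055, "rx": 0, "ry": 0, "rz": 0}, {"fingers": 1, "x": -0.0004, "y": 0, "z": 0.0073, "rx": 0, "ry": 0, "rz": 0}, {"fingers": 1, "x": -0.0004, "y": 0, "z": 0.0073, "rx": 0, "ry": 0, "rz": 0}, {"fingers": 1, "x": -0.0004, "y": 0, "z": 0.0073, "rx": 0, "ry": 0, "rz": 0}]}}

```text
t: 22.45
tcp_pos: [0.5659, 0.2564, 0.1665]
ee_rot: [[-0.961, -0.054, 0.272], [-0.052, 0.999, 0.015], [-0.272, 0.0, -0.962]]
force: [3.5, 2.7, -0.5]
opening: 0.0035
grip_force: 118.5
```

```bash
python3 -c "
from h import *
crown();favg(12);favg(12)"
```

```text
t 22.45 crown w [0.6161 0.2592 0.2153] in saddle mm [ -1.9002   0.8232 -54.7451] F [ 3.4529  2.7009 -0.5137] tq [ 0.5285 -0.3715  0.3076] open 0.0035380852663600727
F,T [ 4.2924  3.0261 -0.0049  0.5318 -0.4166  0.296 ] sd [0.5082 0.3348 0.4873]
F,T [ 4.0419  3.2655 -0.0966  0.5259 -0.4217  0.3161] sd [0.5661 0.4809 0.4593]
```

Request:
{"method": "play_rows", "body": {"moves": [{"fingers": 1, "x": -0.0005, "y": 0.0005, "z": 0.0001, "rx": 0, "ry": 0, "rz": 0}, {"fingers": 1, "x": -0.001, "y": 0.001, "z": 0.0003, "rx": 0, "ry": 0, "rz": 0}, {"fingers": 1, "x": -0.0015, "y": 0.0014, "z": 0.0004, "rx": 0, "ry": 0, "rz": 0}, {"fingers": 1, "x": -0.0015, "y": 0.0014, "z": 0.0004, "rx": 0, "ry": 0, "rz": 0}, {"fingers": 1, "x": -0.0015, "y": 0.0014, "z": 0.0004, "rx": 0, "ry": 0, "rz": 0}, {"fingers": 1, "x": -0.0015, "y": 0.0014, "z": 0.0004, "rx": 0, "ry": 0, "rz": 0}, {"fingers": 1, "x": -0.0015, "y": 0.0014, "z": 0.0004, "rx": 0, "ry": 0, "rz": 0}, {"fingers": 1, "x": -0.0015, "y": 0.0014, "z": 0.0004, "rx": 0, "ry": 0, "rz": 0}]}}

```text
t: 24.65
tcp_pos: [0.5663, 0.257, 0.1662]
ee_rot: [[-0.961, -0.053, 0.27], [-0.051, 0.999, 0.014], [-0.271, -0.0, -0.963]]
force: [-3.7, -1.0, -0.4]
opening: 0.0037
grip_force: 119.0
```

```bash
python3 -c "
from h import *
crown();favg(12)"
```

```text
t 24.65 crown w [0.6166 0.2598 0.2148] in saddle mm [ -1.3565   1.3556 -55.1726] F [-3.7063 -1.0169 -0.4197] tq [-0.0854  0.9211 -0.0576] open 0.0037446569745307663
F,T [-5.0586 -0.7748  0.0242 -0.1454  1.1266 -0.079 ] sd [0.4421 0.4788 0.37  ]
```

Request:
{"method": "play_rows", "body": {"moves": [{"fingers": 1, "x": 0.0004, "y": -0.0001, "z": -0.0001, "rx": 0, "ry": 0, "rz": 0}, {"fingers": 1, "x": 0.0008, "y": -0.0002, "z": -0.0002, "rx": 0, "ry": 0, "rz": 0}, {"fingers": 1, "x": 0.0008, "y": -0.0002, "z": -0.0002, "rx": 0, "ry": 0, "rz": 0}, {"fingers": 1, "x": 0.0008, "y": -0.0002, "z": -0.0002, "rx": 0, "ry": 0, "rz": 0}, {"fingers": 1, "x": 0.0008, "y": -0.0002, "z": -0.0002, "rx": 0, "ry": 0, "rz": 0}, {"fingers": 1, "x": 0.0008, "y": -0.0002, "z": -0.0002, "rx": 0, "ry": 0, "rz": 0}, {"fingers": 1, "x": 0.0008, "y": -0.0002, "z": -0.0002, "rx": 0, "ry": 0, "rz": 0}, {"fingers": 1, "x": 0.0008, "y": -0.0002, "z": -0.0002, "rx": 0, "ry": 0, "rz": 0}]}}

```text
t: 26.25
tcp_pos: [0.5663, 0.257, 0.1665]
ee_rot: [[-0.961, -0.053, 0.272], [-0.051, 0.999, 0.015], [-0.272, 0.0, -0.962]]
force: [-3.1, 0.1, 0.7]
opening: 0.0039
grip_force: 118.9
```

```bash
python3 -c "
from h import *
crown();favg(12)"
```

```text
t 26.25 crown w [0.6165 0.2598 0.2152] in saddle mm [ -1.4375   1.3806 -54.786 ] F [-3.0874  0.1321  0.6992] tq [-0.0239  0.7826 -0.0172] open 0.003907091124746039
F,T [-2.6808 -0.383   0.1955 -0.0495  0.7552 -0.0378] sd [0.2843 0.5266 0.4386]
```

Request:
{"method": "play_rows", "body": {"moves": [{"fingers": 1, "x": 0.0004, "y": 0, "z": -0.0001, "rx": 0, "ry": 0, "rz": 0}, {"fingers": 1, "x": 0.0008, "y": 0, "z": -0.0002, "rx": 0, "ry": 0, "rz": 0}, {"fingers": 1, "x": 0.0008, "y": 0, "z": -0.0002, "rx": 0, "ry": 0, "rz": 0}, {"fingers": 1, "x": 0.0008, "y": 0, "z": -0.0002, "rx": 0, "ry": 0, "rz": 0}, {"fingers": 1, "x": 0.0008, "y": 0, "z": -0.0002, "rx": 0, "ry": 0, "rz": 0}, {"fingers": 1, "x": 0.0008, "y": 0, "z": -0.0002, "rx": 0, "ry": 0, "rz": 0}, {"fingers": 1, "x": 0.0008, "y": 0, "z": -0.0002, "rx": 0, "ry": 0, "rz": 0}, {"fingers": 1, "x": 0.0008, "y": 0, "z": -0.0002, "rx": 0, "ry": 0, "rz": 0}]}}

```text
t: 27.85
tcp_pos: [0.5659, 0.257, 0.1667]
ee_rot: [[-0.961, -0.053, 0.272], [-0.051, 0.999, 0.015], [-0.273, 0.0, -0.962]]
force: [3.3, 0.3, -0.1]
opening: 0.0041
grip_force: 118.5
```

```bash
python3 -c "
from h import *
crown();favg(14)"
```

```text
t 27.85 crown w [0.6161 0.2598 0.2154] in saddle mm [ -1.8197   1.3727 -54.6172] F [ 3.2872  0.3476 -0.0739] tq [ 0.0031 -0.2818  0.0094] open 0.004106946799915866
F,T [ 4.4429  0.1572  0.057   0.0336 -0.4415 -0.0134] sd [0.6932 0.3537 0.5061]
```

Request:
{"method": "play_rows", "body": {"force": 20, "moves": [{"fingers": 1, "x": -0.0002, "y": 0, "z": 0, "rx": 0, "ry": 0, "rz": 0}, {"fingers": 1, "x": -0.0004, "y": 0, "z": 0.0001, "rx": 0, "ry": 0, "rz": 0}, {"fingers": 1, "x": -0.0004, "y": 0, "z": 0.0001, "rx": 0, "ry": 0, "rz": 0}, {"fingers": 1, "x": -0.0004, "y": 0, "z": 0.0001, "rx": 0, "ry": 0, "rz": 0}, {"fingers": 1, "x": -0.0004, "y": 0, "z": 0.0001, "rx": 0, "ry": 0, "rz": 0}, {"fingers": 1, "x": -0.0004, "y": 0, "z": 0.0001, "rx": 0, "ry": 0, "rz": 0}, {"fingers": 1, "x": -0.0004, "y": 0, "z": 0.0001, "rx": 0, "ry": 0, "rz": 0}, {"fingers": 1, "x": -0.0004, "y": 0, "z": 0.0001, "rx": 0, "ry": 0, "rz": 0}]}}

```text
t: 29.55
tcp_pos: [0.5658, 0.257, 0.1664]
ee_rot: [[-0.961, -0.053, 0.272], [-0.051, 0.999, 0.015], [-0.272, 0.0, -0.962]]
force: [3.8, 0.5, -0.4]
opening: 0.0032
grip_force: 118.5
```

```bash
python3 -c "
from h import *
crown();favg(16);print(robot.sense()['grip_force'])"
```

```text
t 29.55 crown w [0.6161 0.2598 0.2151] in saddle mm [ -1.8743   1.3573 -54.8729] F [ 3.8398  0.4847 -0.3515] tq [-0.0051 -0.4545 -0.0945] open 0.0032442509632778366
F,T [ 3.944   0.0106  0.0622  0.0043 -0.4011 -0.0114] sd [0.3127 0.4405 0.6671]
118.49778771400452
```

Request:
{"method": "play_rows", "body": {"force": 20, "moves": [{"fingers": 1, "x": -0.0003, "y": 0, "z": 0, "rx": 0, "ry": 0, "rz": 0}, {"fingers": 1, "x": -0.0006, "y": 0, "z": 0.0001, "rx": 0, "ry": 0, "rz": 0}, {"fingers": 1, "x": -0.0006, "y": 0, "z": 0.0001, "rx": 0, "ry": 0, "rz": 0}, {"fingers": 0.97, "x": -0.0006, "y": 0, "z": 0.0001, "rx": 0, "ry": 0, "rz": 0}, {"fingers": 0.95, "x": -0.0006, "y": 0, "z": 0.0001, "rx": 0, "ry": 0, "rz": 0}, {"fingers": 0.94, "x": -0.0006, "y": 0, "z": 0.0001, "rx": 0, "ry": 0, "rz": 0}, {"fingers": 0.94, "x": -0.0006, "y": 0, "z": 0.0001, "rx": 0, "ry": 0, "rz": 0}, {"fingers": 0.94, "x": -0.0006, "y": 0, "z": 0.0001, "rx": 0, "ry": 0, "rz": 0}]}}

```text
t: 31.35
tcp_pos: [0.566, 0.257, 0.1664]
ee_rot: [[-0.961, -0.053, 0.271], [-0.051, 0.999, 0.014], [-0.271, -0.0, -0.962]]
force: [-0.5, 0.0, 0.4]
opening: 0.0038
grip_force: 118.7
```

```bash
python3 -c "
from h import *
crown();favg(12);print(robot.sense()['grip_force'])"
```

```text
t 31.35 crown w [0.6163 0.2598 0.215 ] in saddle mm [ -1.6277   1.3976 -54.9843] F [-0.54    0.0323  0.3639] tq [-0.0096  0.3237  0.0298] open 0.0037953987443275507
F,T [-0.6988 -0.3124  0.1198 -0.052   0.4139 -0.0434] sd [0.4846 0.5022 0.5494]
118.79752993583679
```

Request:
{"method": "play_rows", "body": {"moves": [{"fingers": 0.92, "x": 0, "y": 0, "z": 0, "rx": 0, "ry": 0, "rz": 0}, {"fingers": 0.9, "x": 0, "y": 0, "z": 0, "rx": 0, "ry": 0, "rz": 0}, {"fingers": 0.87, "x": 0, "y": 0, "z": 0, "rx": 0, "ry": 0, "rz": 0}, {"fingers": 0.8, "x": 0, "y": 0, "z": 0, "rx": 0, "ry": 0, "rz": 0}, {"fingers": 0.7, "x": 0, "y": 0, "z": 0, "rx": 0, "ry": 0, "rz": 0}, {"fingers": 0.6, "x": 0, "y": 0, "z": 0, "rx": 0, "ry": 0, "rz": 0}, {"fingers": 0.5, "x": 0, "y": 0, "z": 0, "rx": 0, "ry": 0, "rz": 0}, {"fingers": 0.4, "x": 0, "y": 0, "z": 0, "rx": 0, "ry": 0, "rz": 0}]}}

```text
t: 32.95
tcp_pos: [0.5664, 0.257, 0.1665]
ee_rot: [[-0.961, -0.053, 0.272], [-0.051, 0.999, 0.015], [-0.272, -0.0, -0.962]]
force: [-0.3, -0.0, -0.6]
opening: 0.0256
grip_force: 0.0
```

```bash
python3 - <<'E'
from h import *
crown();favg(6);print(robot.sense()['grip_force'])
w=cam('wrist'); g=cv2.cvtColor(w['img'],cv2.COLOR_RGB2GRAY)
for v in(300,330,350,370): print(v,g[v,270:372:3])
E
```

```text
t 32.95 crown w [0.6166 0.2598 0.2152] in saddle mm [ -1.3389   1.381  -54.8058] F [-0.2626 -0.0421 -0.5575] tq [-0.0145  0.2624  0.0341] open 0.02561332442892133
F,T [ 0.0804  0.2     0.306  -0.0278  0.285  -0.0004] sd [0.3998 0.908  0.5797]
0.0
300 [ 71  71  71  46  13  26  76 151 146 141 136 125 132 142 125 199 200 201
 204 212 144 145 146 145 145 145 116  10  13  12  72  71  71  71]
330 [123 187  42  33  25  23  89 207 208 207 208 207 202 187 147 199 200 200
 204 211 211 210 210 209 212 211 176  14  12  17  42 175 175  16]
350 [ 14  30  37  41  26  63 208 209 209 209 209 209 209 210 145 195 198 198
 203 206 210 210 211 212 213 212 213 171   9  33  41  17  16  15]
370 [ 16  32  71  40  27 186 186 194 190 188 185 182 182 179 131 194 196 198
 201 185 165 165 155 152 152 149 143 144 127  41 109  12  16  15]
```

Request:
{"method": "play_rows", "body": {"moves": [{"fingers": 0.3, "x": 0, "y": 0, "z": -0.002, "rx": 0, "ry": 0, "rz": 0}, {"fingers": 0.2, "x": 0, "y": 0, "z": -0.01, "rx": 0, "ry": 0, "rz": 0}, {"fingers": 0.2, "x": 0, "y": 0, "z": -0.025, "rx": 0, "ry": 0, "rz": 0}, {"fingers": 0.2, "x": 0, "y": 0, "z": -0.045, "rx": 0, "ry": 0, "rz": 0}, {"fingers": 0.2, "x": 0.01, "y": 0, "z": -0.065, "rx": 0, "ry": 0, "rz": 0}, {"fingers": 0.2, "x": 0.03, "y": 0, "z": -0.085, "rx": 0, "ry": 0, "rz": 0}, {"fingers": 0.2, "x": 0.05, "y": 0, "z": -0.1, "rx": 0, "ry": 0, "rz": 0}, {"fingers": 0.2, "x": 0.06, "y": 0, "z": -0.105, "rx": 0, "ry": 0, "rz": 0}]}}

```text
t: 34.3
tcp_pos: [0.4968, 0.2536, 0.2355]
ee_rot: [[-0.961, -0.054, 0.272], [-0.051, 0.999, 0.016], [-0.273, 0.002, -0.962]]
force: [-0.9, 0.6, -1.1]
opening: 0.0343
grip_force: 0.0
```

```bash
python3 - <<'E'
from h import *
print(robot.sense()['tcp_pos'],robot.sense()['force'])
a0=cam('scene'); 
for i in range(8): cam('side')
a=cam('scene');b=cam('side')
d=cv2.absdiff(a0['img'],a['img']).max(2); print('motion px',(cv2.GaussianBlur(d,(3,3),0)>25).sum())
for n,s in(('A',a),('B',b)):
    hsv=cv2.cvtColor(s['img'],cv2.COLOR_RGB2HSV)
    m=((hsv[...,0]<10)&(hsv[...,1]>150)&(hsv[...,2]>90)).astype(np.uint8)
    k,l,st,ce=cv2.connectedComponentsWithStats(m)
    print(n,[(st[i,4],ce[i].round(0).tolist()) for i in range(1,k) if st[i,4]>25],'bend underside',pix(s,sad-[0,0,.068]),'small stone?',pix(s,sad+S@[-.045,0,-.185]))
E
```

```text
[0.4968 0.2536 0.2355] [-0.861   0.5511 -1.0514]
motion px 4
A [(np.int32(516), [9.0, 119.0]), (np.int32(3220), [486.0, 217.0]), (np.int32(118), [378.0, 251.0]), (np.int32(88), [342.0, 399.0])] bend underside [394.6124 229.821 ] small stone? [378.9251 253.9965]
B [(np.int32(421), [209.0, 140.0])] bend underside [284.6153 167.4387] small stone? [275.2414 209.3675]
```

```bash
python3 -c "
from h import *
for i in range(20): cam('side')
print(robot.close_job())"
```

```text
the job is handed in; nothing more can be done
None
```

I handed the job in with the steel tray hanging on the scale's hook, both blanks in it and the gripper clear; I haven't seen a verdict, and I judged the latch shut from a picture taken before the final lowering.

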